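# Unload the charged battery packs from the charging dock

## Robot

A 6-joint arm with a two-finger parallel gripper is mounted at the origin on a cart in front of the work surface, level with it; the furniture and walls round the work are solid. World frame = base frame: x ahead of the robot, y to its left, z up, the work surface at z = 0. Lengths are in mm, angles in rad, forces in N, time in s.
With the tool pointing down it reaches from about 250 to 725 mm from the base axis. Payload 4 kg.
Tool frame: the origin (TCP) lies on the centre line of the jaws, within the pads' length; the fingertips stand 17 mm ahead of it and the grasp point (between the pads) lies 2 mm behind it; z points along the fingers, y is the line along which they close (so a half turn about z gives the same grasp; the last joint's range is limited). The gripper opens to 85 mm and grips with 20 to 120 N. Pads are 22 mm wide; open, the fingers measure 114 mm over their backs; the gripper's body (76 mm by 85 mm) begins 54 mm behind the grasp point. The pads swing forward as they close: fully open they stand 13 mm farther back than shut.
Start: joints at [-1.315, 0.241, 0.005, 1.335, 0, 1.571], TCP at [126.508, -483.731, 248.306] pointing down, gripper open.
Joint ranges: [-2.72, 2.72], [-1.05, 1.87], [-1.09, 1.28], [-1.99, 2.15], [-1.42, 1.44], [-3.14, 3.14]. Speed limits (rad/s): [2.79, 2.79, 3.14, 3.14, 3.14, 3.14].

## Interface

Orientations are given as a unit quaternion [x, y, z, w].
In Python, from station import get_state, read_camera, get_calibration, finish_job gives the robot as it stands.
- The arm moves only by the shell command python3 -m inch 'ROWS' [FORCE]. ROWS is JSON, a list of rows, each an object of numbers: "dx", "dy", "dz": the shift along the tool's x, y, z in m; "roll": the turn about the tool's z in degrees; "fingers": the opening, from -1 (shut) to 1 (fully open), so that 0 is half open. In form: [{"dx": .., "dy": .., "dz": .., "roll": .., "fingers": ..}, ...]. A call has 1 to 20 rows; each row shifts and turns the commanded pose from where the row before left it, along the tool's axes as they then stand; what a row does not reach is not made up. A row lasts 1/8 s, in which the tool goes at most 62.5 mm and 10.7 degrees, less where a joint would pass 70% of its speed; a pose out of reach is approached as far as the arm can. A call is refused whole if a number of a shift passes 0.0625 or a number of a turn 10.7, either way. A call with a gripper value outside its range is refused whole. The fingers move at their own pace and stop on an object; FORCE is the grip in N (left out, the last holds). Time passes only in rows, so rows that do not move let the fingers close. It gives the time, the measured TCP pose, the force, the opening and the grip force at its end, in the units of the state.
- get_state(): the state, without advancing time (a new reading comes with each control period).
- read_camera(name): name is "scene" or "top"; returns the picture (480x640x3 uint8, blue, green, red); there is no depth.
- get_calibration(name): a dict with "fx", "fy", "cx", "cy" (pixels), "eye" and "rotation" of the camera in the world. Camera axes: x right, y down, z forward; pixel columns grow to the right and rows downward; lengths in mm; the calibration is good to about 2 mm. A picture is of the moment at which its call begins. get_calibration takes no time and is no camera call.
- finish_job(): hands the job in; it is judged then, once.
The state is a dict: "time": time; "q": joint angles; "joint_vel": joint speeds; "joint_torque": joint torques, N m; "eef_pos": TCP position; "eef_rot": TCP orientation; "ft_force": force on the tool from outside, world axes, zero at the start; "ft_torque": the same for the moment, N m; "opening": finger opening in mm; "finger_force": force on a finger pad.
Only numpy, scipy, OpenCV 4.12 (cv2) and the standard library are available. Lean on these libraries where they do the work, as an engineer would, in place of code of your own. Each camera call takes 0.05 s, during which the arm holds its last target. There are 200 camera calls.

## Task

The battery packs on the charger are full: raise the red-knobbed hold-down bar right up and back to its stop, then release each pack by squeezing its two orange side buttons together, lift it straight out and stand it upright in the yellow carry caddy, one to a cell. When every pack is in the caddy and the bar still up, swing the bar back down flat over the empty bays. There may be two or three packs; leave the other things on the bench where they are, and do not wrench the packs out against their catches.

Things in the scene. Friction and masses are not known exactly. Their poses are not given: they have to be found in the camera images.
- dock: charging dock, fixed: black base 120 x 340 x 12 mm, grey rear housing 90 mm high whose front is 30 mm behind the bays' centre line. Origin on the bench under the middle bay; x to the rear, y left along the row, z up. Bays at y -90, 0, +90 mm, floor 12 mm up, 2 mm play round a pack's sides. Yellow catch lips 22 to 34 mm either side (y) of each bay's centre, tops 38 mm above the bench
- holddown (a joint): angle of the hold-down bar, rad: 0 = down flat, three steel tabs over the rear of the packs' tops (they would block them); 2.4 = up and leaning back on its stop (knob then 52 mm behind the hinge and 147 mm above the bench: mind it in passing). Hinge along the dock's y axis; it stays where it is left, about 2 N at the knob moves it
- holddown_knob (a point): middle of the red knob at the end of the bar's lever, at the dock's right end: cylinder 16 mm across, 18 mm long along dock y, on an 8 mm steel arm, 70 mm from the hinge. At angle a it lies at hinge + 70 mm x (-cos a along dock x, +sin a up). It can be pinched on its flat ends (along dock y) from above and led round the arc, turning between the fingers
- holddown_hinge (a point): point on the hinge axis in line with the knob: dock x +58 mm, y -175 mm, 100 mm above the bench
- pack_a: battery pack, upright black block 44 (x) x 40 (y) x 82 (z) mm, 0.17 to 0.31 kg, origin under its centre, z up. Orange spring buttons (22 wide, 24 tall, centres 60 mm above the underside) stand out of both y faces. It starts latched in a bay, x and y along the dock's; it comes straight up only while BOTH buttons are fully pressed, and can be carried by that same squeeze. None if absent
- pack_b: battery pack, upright black block 44 (x) x 40 (y) x 82 (z) mm, 0.17 to 0.31 kg, origin under its centre, z up. Orange spring buttons (22 wide, 24 tall, centres 60 mm above the underside) stand out of both y faces. It starts latched in a bay, x and y along the dock's; it comes straight up only while BOTH buttons are fully pressed, and can be carried by that same squeeze. None if absent
- pack_c: battery pack, upright black block 44 (x) x 40 (y) x 82 (z) mm, 0.17 to 0.31 kg, origin under its centre, z up. Orange spring buttons (22 wide, 24 tall, centres 60 mm above the underside) stand out of both y faces. It starts latched in a bay, x and y along the dock's; it comes straight up only while BOTH buttons are fully pressed, and can be carried by that same squeeze. None if absent
- pack_a_button_l (a joint): left (+y) button of pack_a: spring push, joint value 0 untouched to 0.007 m fully in (2 N to start, 6 N to bottom). Over both buttons: 56 mm untouched, 42 mm fully pressed. Its hook, near the pack's foot, catches under the bay's yellow lip until it is more than about 5 mm in
- pack_a_button_r (a joint): right (-y) button of pack_a: spring push, joint value 0 untouched to 0.007 m fully in (2 N to start, 6 N to bottom). Over both buttons: 56 mm untouched, 42 mm fully pressed. Its hook, near the pack's foot, catches under the bay's yellow lip until it is more than about 5 mm in
- pack_b_button_l (a joint): left (+y) button of pack_b: spring push, joint value 0 untouched to 0.007 m fully in (2 N to start, 6 N to bottom). Over both buttons: 56 mm untouched, 42 mm fully pressed. Its hook, near the pack's foot, catches under the bay's yellow lip until it is more than about 5 mm in
- pack_b_button_r (a joint): right (-y) button of pack_b: spring push, joint value 0 untouched to 0.007 m fully in (2 N to start, 6 N to bottom). Over both buttons: 56 mm untouched, 42 mm fully pressed. Its hook, near the pack's foot, catches under the bay's yellow lip until it is more than about 5 mm in
- pack_c_button_l (a joint): left (+y) button of pack_c: spring push, joint value 0 untouched to 0.007 m fully in (2 N to start, 6 N to bottom). Over both buttons: 56 mm untouched, 42 mm fully pressed. Its hook, near the pack's foot, catches under the bay's yellow lip until it is more than about 5 mm in
- pack_c_button_r (a joint): right (-y) button of pack_c: spring push, joint value 0 untouched to 0.007 m fully in (2 N to start, 6 N to bottom). Over both buttons: 56 mm untouched, 42 mm fully pressed. Its hook, near the pack's foot, catches under the bay's yellow lip until it is more than about 5 mm in
- caddy: yellow open carry caddy, loose, 0.6 kg, 229 (x) x 78 (y) x 34 mm high, walls 4 mm, floor 4 mm thick, divided across x into three cells about 71 x 70 mm inside. Origin under its centre, x along the row of cells, z up
- cell0 (a point): centre of the floor of the caddy's cell 0 (x = -75 mm in the caddy)
- cell1 (a point): centre of the floor of the caddy's cell 1 (x = 0 mm in the caddy)
- cell2 (a point): centre of the floor of the caddy's cell 2 (x = 75 mm in the caddy)
- black_tape: bystander: roll of black tape, 62 x 59 x 19 mm, origin under its centre; leave it
- gauge: bystander: round black hygrometer, 60 x 60 x 16 mm, origin under its centre; leave it
- aa_cell: bystander: small battery cell lying flat, 15 x 50 x 15 mm, origin under its centre; leave it

How it is judged:
By the outcome, as a careful person would: the job done as asked, in the order asked, and still so for the second after the job is handed in, with the robot touching nothing.
Of pack_a, pack_b, pack_c only 2 to 3 are there at a start; the rules pass over those that are not, and their reading is None.
At some moment in a run one of caddy may be knocked a few centimetres aside while the robot is not near it.
Once in a run the grip may slacken for a moment while it holds something.
It also fails if it takes over 210 s, if anything falls off the work surface, if the arm or the gripper's body presses on something with over 40 N, if the wrist force passes 120 N, or if a joint passes its speed limit or range.

## Working session

There is one attempt and no reset: what is moved stays moved. The work goes in short steps, Python scripts to look and compute and a shell command to move; the robot and the scene stay as the last step left them, time stands still between calls to the robot, and variables do not carry over. Pictures are saved under pics/ and viewed, at most 15 in all, crops included, and the job is handed in when it is done.

```bash
ls; mkdir -p pics; cat > h.py <<'E'
import numpy as np, cv2
from station import *
def snap(n,f):
    im=read_camera(n); cv2.imwrite(f'pics/{f}.png',im); return im
def ray(n,u,v,z):
    c=get_calibration(n); R=np.array(c["rotation"]).reshape(3,3); e=np.array(c["eye"])
    d=R@np.array([(u-c["cx"])/c["fx"],(v-c["cy"])/c["fy"],1]); return e+d*(z-e[2])/d[2]
def proj(n,p):
    c=get_calibration(n); R=np.array(c["rotation"]).reshape(3,3); q=R.T@(np.array(p)-np.array(c["eye"]))
    return [c["fx"]*q[0]/q[2]+c["cx"],c["fy"]*q[1]/q[2]+c["cy"]]
E
python3 -c "
from h import *
snap('scene','s0');snap('top','t0')
for n in ['scene','top']: print(get_calibration(n))
print(get_state())"
```

```text
pics
{'fx': 469.09987793628443, 'fy': 469.09987793628443, 'cx': 326.6543518098611, 'cy': 241.64312693578418, 'eye': array([-142.74122215, 1008.32022192,  590.666706  ]), 'rotation': array([-0.24992789,  0.79800255, -0.52335024,  0.1638063 ])}
{'fx': 557.5232814535252, 'fy': 557.5232814535252, 'cx': 314.9730515391629, 'cy': 241.90231883536518, 'eye': array([ 240.81544837,   49.67091891, 1295.0070522 ]), 'rotation': array([ 0.746758  , -0.6555616 ,  0.07354999, -0.08474595])}
{'time': 0.1, 'q': array([-1.31503570e+00,  2.41333003e-01,  3.84336217e-03,  1.33517525e+00,
       -5.18047170e-05,  1.57081181e+00]), 'joint_vel': array([-1.32809780e-03, -2.85022900e-04,  3.67122753e-03, -4.65750869e-05,
        5.86938819e-04, -1.77556810e-04]), 'joint_torque': array([-4.00878434e-04, -3.73137224e+01,  2.53010398e+01,  1.08626671e-02,
       -3.79704238e-05,  3.40625155e-07]), 'eef_pos': array([ 126.34185745, -483.22509075,  247.49829887]), 'eef_rot': array([ 9.91835001e-01,  1.27524343e-01, -1.44848873e-04, -9.23348444e-04]), 'ft_force': array([ 0.04949503,  0.41150755, -0.06429457]), 'ft_torque': array([ 0.03121441, -0.03372743, -0.01534855]), 'finger_force': 0.0, 'opening': 85.18373422854788}
```

Rotation is a quaternion.

```bash
sed -i 's/np.array(c\["rotation"\]).reshape(3,3)/Rot.from_quat(c["rotation"]).as_matrix()/; s/^from station/from scipy.spatial.transform import Rotation as Rot\nfrom station/' h.py; python3 -c "
from h import *
print(proj('top',[400,0,0]),proj('scene',[400,0,0]))"
```

```text
[np.float64(345.74204677250276), np.float64(302.6338091309623)] [np.float64(374.03586965768045), np.float64(274.02674840891933)]
```

View pics/s0.png

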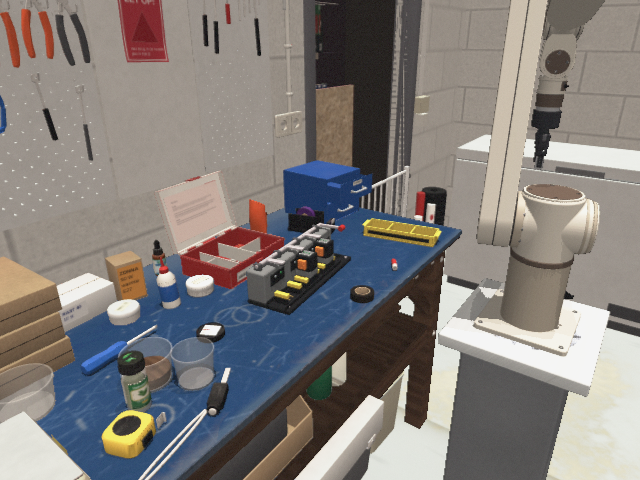

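View pics/t0.png

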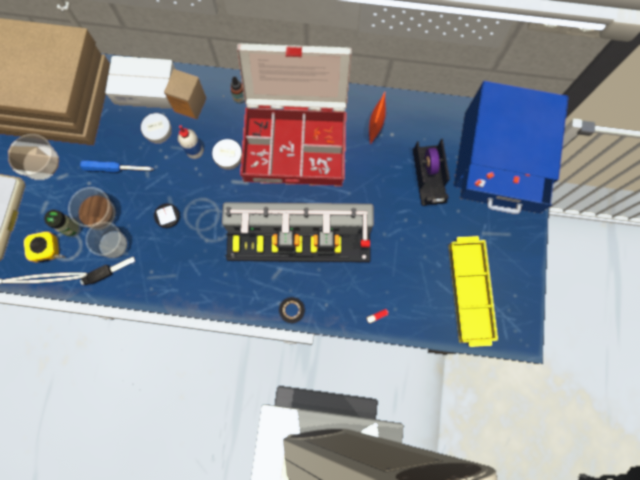

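The top view shows the dock around (298,235), packs in the middle (287,240) and right (325,240) bays, the knob at (365,243) and the caddy at (474,290). The left bay (247,240) looks empty. I'll enlarge both views.

```bash
python3 -c "
from h import *
a=cv2.imread('pics/t0.png')[190:360,210:510];b=cv2.imread('pics/s0.png')[205:315,235:455]
cv2.imwrite('pics/tz.png',cv2.resize(a,None,fx=2.66,fy=2.66,interpolation=2));cv2.imwrite('pics/sz.png',cv2.resize(b,None,fx=3.6,fy=3.6,interpolation=2))"
```

```text
(no output)
```

View pics/tz.png

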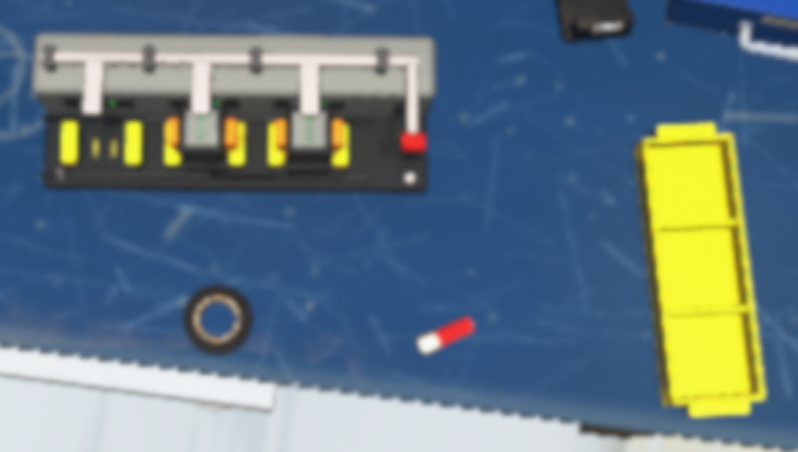

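View pics/sz.png

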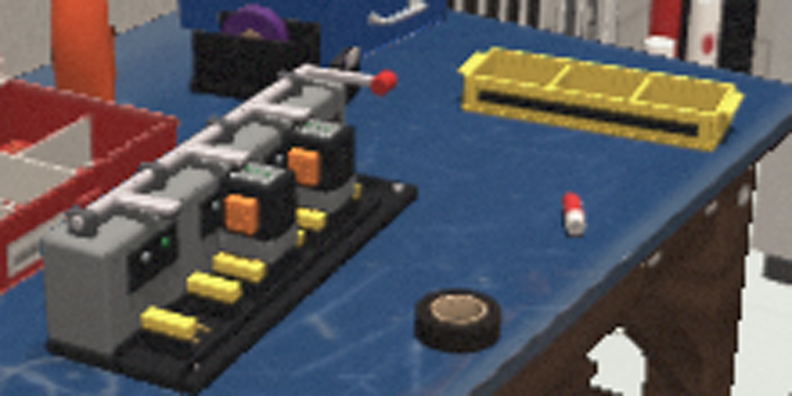

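Two packs (middle and right bays); the left bay is empty. Tape, AA cell and caddy are all clear of the dock. Next, measuring.

```bash
cat > m.py <<'E'
from h import *
def blobs(im,lo,hi,amin=20):
    m=cv2.inRange(cv2.cvtColor(im,cv2.COLOR_BGR2HSV),lo,hi)
    n,l,s,c=cv2.connectedComponentsWithStats(m)
    return [(s[i].tolist(),c[i],l==i) for i in range(1,n) if s[i][4]>=amin]
def red(n,im):
    return blobs(im,(0,150,100),(6,255,255),15)+blobs(im,(172,150,100),(179,255,255),15)
def tri(u,v):
    A=[];b=[]
    for n,p in (('top',u),('scene',v)):
        e=ray(n,*p,300);c=np.array(get_calibration(n)['eye']);d=(e-c)/np.linalg.norm(e-c);P=np.eye(3)-np.outer(d,d);A.append(P);b.append(P@c)
    return np.linalg.lstsq(np.vstack(A),np.hstack(b),rcond=None)[0]
def caddy(im):
    b=max(blobs(im,(24,150,90),(34,255,255),300),key=lambda b:b[0][4])
    r=cv2.minAreaRect(np.argwhere(b[2])[:,::-1].astype(np.float32))
    c=cv2.boxPoints(r)
    w=np.array([ray('top',*p,34)[:2] for p in c])
    return r,w
E
python3 - <<'E'
from m import *
t=cv2.imread('pics/t0.png');s=cv2.imread('pics/s0.png')
for b in blobs(t,(24,120,90),(34,255,255)): 
    if b[1][1]<300 and b[1][0]>200: print('Y',b[0],b[1].round(1),ray('top',*b[1],38).round(1))
for b in red('top',t): 
    if 300<b[1][0]<400 and b[1][1]>200: print('Rt',b[0],b[1].round(1),ray('top',*b[1],100).round(1))
for b in red('scene',s):
    if 330<b[1][0]<420 : print('Rs',b[0],b[1].round(1))
for b in blobs(t,(8,150,120),(20,255,255),8):
    if 200<b[1][0]<400: print('O',b[0],b[1].round(1),ray('top',*b[1],84).round(1))
r,w=caddy(t);print(r,w.round(0),w.mean(0))
E
```

```text
Y [232, 235, 8, 18, 133] [235.5 243.2] [499.  270.3  38. ]
Y [256, 235, 8, 18, 135] [259.5 243.3] [505.8 215.2  38. ]
Y [295, 235, 8, 18, 88] [299.5 245.4] [512.9 122.9  38. ]
Y [271, 236, 8, 17, 74] [273.4 246.1] [503.4 182.4  38. ]
Y [310, 236, 8, 17, 87] [312.4 245.4] [516.8  93.3  38. ]
Y [334, 236, 8, 18, 82] [338.5 246.4] [522.3  33.3  38. ]
Y [450, 236, 48, 111, 3867] [473.1 291.5] [ 457.9 -281.8   38. ]
Rt [360, 240, 9, 7, 54] [364.2 243.2] [522.9 -21.  100. ]
Rt [375, 312, 11, 7, 27] [379.6 314.5] [371.9 -70.9 100. ]
Rt [375, 310, 13, 9, 46] [381.3 313.6] [374.3 -74.3 100. ]
Rs [416, 192, 9, 24, 165] [419.9 203.2]
Rs [338, 225, 7, 6, 27] [341.1 227.6]
O [375, 97, 9, 26, 91] [379.  109.8] [851.4 -21.   84. ]
O [273, 234, 5, 12, 31] [275.4 238.6] [511.4 175.7  84. ]
O [294, 234, 6, 13, 56] [296.  239.6] [515.1 129.8  84. ]
O [313, 234, 5, 12, 39] [315.6 239.2] [521.6  86.4  84. ]
O [334, 234, 5, 13, 40] [335.6 239.4] [526.8  42.2  84. ]
((472.93975830078125, 290.95166015625), (109.86610412597656, 36.439979553222656), 83.72892761230469) [[ 575. -219.]
 [ 596. -301.]
 [ 349. -343.]
 [ 330. -264.]] [ 462.38783327 -281.86897384]
```

```bash
python3 - <<'E'
from m import *
cols=[235.5,259.5,274.5,298.5,313.5,337.5];ys=[118,62,28,-28,-62,-118]
v=[243.5,243.5,243.8,244,244.3,244.6]
P=np.array([ray('top',u,w,38)[:2] for u,w in zip(cols,v)])
A=np.array([[1,y] for y in ys]);c=np.linalg.lstsq(A,P,rcond=None)[0];print(c,(A@c-P).round(1))
print('yaw deg',np.degrees(np.arctan2(-c[1][0],c[1][1])))
k=tri((364.2,243.2),(341.1,227.6));print('knob',k, proj('scene',k),proj('top',k))
ya=np.arctan2(-c[1][0],c[1][1]);R=np.array([[np.cos(ya),-np.sin(ya)],[np.sin(ya),np.cos(ya)]])
print('knob in dock',R.T@(ray('top',364.2,243.2,102)[:2]-c[0]))
for u in ((275.4,238.6),(296,239.6),(315.6,239.2),(335.6,239.4)): print('btn',R.T@(ray('top',*u,80)[:2]-c[0]))
# caddy inner: long axis
r,w=caddy(cv2.imread('pics/t0.png'));
for a in range(4): print(np.linalg.norm(w[a]-w[a-1]), np.degrees(np.arctan2(*(w[a]-w[a-1])[::-1])))
s=cv2.imread('pics/s0.png')
b=[b for b in blobs(s,(20,100,60),(34,255,255),200) if b[1][0]>340 and b[1][1]<300]
print([(x[0],x[1]) for x in b])
tool=Rot.from_quat(get_state()['eef_rot']).as_matrix();print(tool.round(3))
E
```

```text
[[ 5.12410539e+02  1.53171054e+02]
 [-1.17698910e-01  9.93374892e-01]] [[ 0.3  0.2]
 [-0.3 -0.4]
 [-0.1  0.3]
 [-0.2 -0.3]
 [ 0.   0.4]
 [ 0.2 -0.1]]
yaw deg 6.757123858056715
knob [522.42184264 -20.9451085  101.46686678] [np.float64(341.0954309628776), np.float64(227.59906127805482)] [np.float64(364.2021584122207), np.float64(243.2055711050503)]
knob in dock [ -10.65362238 -174.03389838]
btn [ 2.56229379 22.75452495]
btn [  0.80787893 -23.40952996]
btn [  2.24441662 -67.25655494]
btn [   2.31271088 -112.01451468]
249.77896686427533 10.507020286139646
85.28330793942857 -76.16232856969484
250.39020853806696 -170.33123568110992
81.59322230057305 103.57740616685626
[([362, 218, 79, 29, 1237], array([401.44866613, 231.2287793 ]))]
[[ 0.967  0.253 -0.001]
 [ 0.253 -0.967  0.002]
 [-0.    -0.002 -1.   ]]
```

```bash
cat >> h.py <<'E'
YAW=np.radians(6.76);D=np.array([512.8,153.4])
def fr(o,yaw,tgt=None):
    s=get_state();R=np.array([[np.cos(yaw),-np.sin(yaw)],[np.sin(yaw),np.cos(yaw)]])
    p=R.T@(s['eef_pos'][:2]-o);M=Rot.from_quat(s['eef_rot']).as_matrix()
    print('t %.2f local x %.1f y %.1f z %.1f'%(s['time'],*p,s['eef_pos'][2]),'toolx deg %.2f'%np.degrees(np.arctan2(M[1,0],M[0,0])),'tilt',M[:,2].round(3),'open %.1f ff %.1f'%(s['opening'],s['finger_force']),'F',s['ft_force'].round(1))
    if tgt is not None:
        d=M.T@np.r_[R@(np.array(tgt[:2])-p),tgt[2]-s['eef_pos'][2]]; print('need tool mm',d.round(1))
def dock(*t): fr(D,YAW,t if t else None)
E
python3 -m inch '[{"roll":7.9,"fingers":0},{"dx":0.0372,"dy":-0.0343},{"dx":0.0372,"dy":-0.0343},{"dx":0.0372,"dy":-0.0343},{"dx":0.0372,"dy":-0.0343},{"dx":0.0372,"dy":-0.0343},{"dx":0.0372,"dy":-0.0343},{"dx":0.0372,"dy":-0.0343},{"dx":0.0372,"dy":-0.0343},{"dx":0.0372,"dy":-0.0343},{"dx":0.0372,"dy":-0.0343},{"dx":0.0372,"dy":-0.0343},{"dx":0.0372,"dy":-0.0343},{"dx":0},{"dx":0}]' 25
python3 -c "
from h import *
dock(-11.5,-174.5,104)"
```

```text
t 0.10 local x -458.7 y -586.7 z 247.5 toolx deg 14.65 tilt [-0.001  0.002 -1.   ] open 85.2 ff 0.0 F [ 0.   0.4 -0.1]
need tool mm [ 499.6 -346.6  144.1]schema error: expected keys dx, dy, dz, roll, fingers
```

```bash
python3 -m inch '[{"dx":0,"dy":0,"dz":0,"roll":7.9,"fingers":0},{"dx":0.0372,"dy":-0.0343,"dz":0,"roll":0,"fingers":0},{"dx":0.0372,"dy":-0.0343,"dz":0,"roll":0,"fingers":0},{"dx":0.0372,"dy":-0.0343,"dz":0,"roll":0,"fingers":0},{"dx":0.0372,"dy":-0.0343,"dz":0,"roll":0,"fingers":0},{"dx":0.0372,"dy":-0.0343,"dz":0,"roll":0,"fingers":0},{"dx":0.0372,"dy":-0.0343,"dz":0,"roll":0,"fingers":0},{"dx":0.0372,"dy":-0.0343,"dz":0,"roll":0,"fingers":0},{"dx":0.0372,"dy":-0.0343,"dz":0,"roll":0,"fingers":0},{"dx":0.0372,"dy":-0.0343,"dz":0,"roll":0,"fingers":0},{"dx":0.0372,"dy":-0.0343,"dz":0,"roll":0,"fingers":0},{"dx":0.0372,"dy":-0.0343,"dz":0,"roll":0,"fingers":0},{"dx":0.0372,"dy":-0.0343,"dz":0,"roll":0,"fingers":0},{"dx":0,"dy":0,"dz":0,"roll":0,"fingers":0},{"dx":0,"dy":0,"dz":0,"roll":0,"fingers":0}]' 25
python3 -c "
from h import *
dock(-11.5,-174.5,104)"
```

```text
time: 1.98
eef_pos: [520.7, -22.5, 247.6]
eef_rot: [0.998, 0.059, -0.001, 0.0]
ft_force: [-0.3, -0.6, 0.0]
opening: 42.8
finger_force: 0.0
t 1.98 local x -12.8 y -175.6 z 247.6 toolx deg 6.79 tilt [-0.002 -0.    -1.   ] open 42.8 ff 0.0 F [-0.3 -0.6  0. ]
need tool mm [  1.6  -1.1 143.6]
```

```bash
python3 -m inch '[{"dx":0.0015,"dy":-0.001,"dz":0.04,"roll":0,"fingers":0},{"dx":0,"dy":0,"dz":0.04,"roll":0,"fingers":0},{"dx":0,"dy":0,"dz":0.03,"roll":0,"fingers":0},{"dx":0,"dy":0,"dz":0.02,"roll":0,"fingers":0},{"dx":0,"dy":0,"dz":0.0135,"roll":0,"fingers":0},{"dx":0,"dy":0,"dz":0,"roll":0,"fingers":0}]' 25
python3 -c "
from h import *
dock(-11.5,-174.5,104)
cv2.imwrite('pics/k.png',cv2.resize(snap('scene','s1')[190:300,260:420],None,fx=4,fy=4,interpolation=2))"
```

```text
time: 2.72
eef_pos: [521.7, -22.1, 104.2]
eef_rot: [0.998, 0.058, -0.001, -0.0]
ft_force: [-0.5, 0.3, 0.5]
opening: 42.8
finger_force: 0.0
t 2.73 local x -11.8 y -175.3 z 104.2 toolx deg 6.68 tilt [-0.002  0.    -1.   ] open 42.8 ff 0.0 F [-0.5  0.3  0.5]
need tool mm [ 0.3 -0.8  0.2]
```

View pics/k.png

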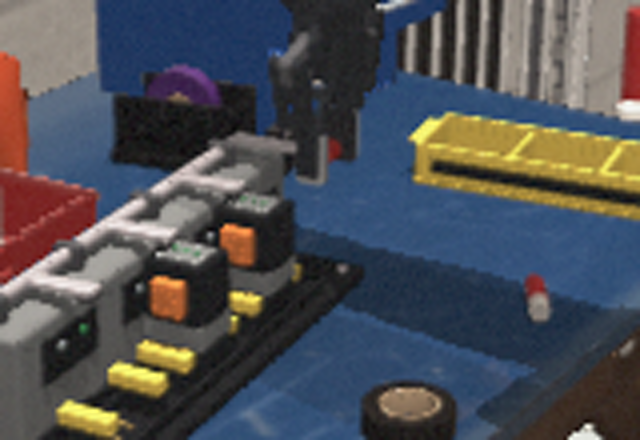

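The crop shows the fingers straddling the red knob at about (335,150). I'll close on it.

```bash
python3 -m inch '[{"dx":0,"dy":-0.0005,"dz":0,"roll":0,"fingers":-1},{"dx":0,"dy":0,"dz":0,"roll":0,"fingers":-1},{"dx":0,"dy":0,"dz":0,"roll":0,"fingers":-1},{"dx":0,"dy":0,"dz":0,"roll":0,"fingers":-1},{"dx":0,"dy":0,"dz":0,"roll":0,"fingers":-1}]' 25
python3 -c "
import numpy as np
from h import *
dock()
a=np.linspace(0,2.44,19);x=-70*np.cos(a);z=70*np.sin(a)
print(np.c_[np.diff(x),-np.diff(z)].round(1).tolist())"
```

```text
time: 3.4
eef_pos: [523.6, -21.7, 105.6]
eef_rot: [0.998, 0.059, 0.001, 0.001]
ft_force: [0.1, -4.1, 2.4]
opening: 17.0
finger_force: 28.8
t 3.40 local x -9.9 y -175.1 z 105.6 toolx deg 6.72 tilt [ 0.002 -0.002 -1.   ] open 17.0 ff 28.8 F [ 0.1 -4.1  2.4]
[[0.6, -9.5], [1.9, -9.3], [3.2, -8.9], [4.3, -8.4], [5.4, -7.8], [6.4, -7.0], [7.3, -6.0], [8.1, -5.0], [8.7, -3.9], [9.1, -2.6], [9.4, -1.4], [9.5, -0.1], [9.4, 1.2], [9.2, 2.4], [8.8, 3.6], [8.2, 4.8], [7.5, 5.9], [6.6, 6.8]]
```

```bash
python3 -m inch '[{"dx":0.0006,"dy":0,"dz":-0.0095,"roll":0,"fingers":-1},{"dx":0.0019,"dy":0,"dz":-0.0093,"roll":0,"fingers":-1},{"dx":0.0032,"dy":0,"dz":-0.0089,"roll":0,"fingers":-1},{"dx":0.0043,"dy":0,"dz":-0.0084,"roll":0,"fingers":-1},{"dx":0.0054,"dy":0,"dz":-0.0078,"roll":0,"fingers":-1},{"dx":0.0064,"dy":0,"dz":-0.007,"roll":0,"fingers":-1},{"dx":0.0073,"dy":0,"dz":-0.006,"roll":0,"fingers":-1},{"dx":0.0081,"dy":0,"dz":-0.005,"roll":0,"fingers":-1},{"dx":0,"dy":0,"dz":0,"roll":0,"fingers":-1}]' 25
python3 -c "
from h import *
dock()"
```

```text
time: 4.53
eef_pos: [558.2, -17.5, 165.6]
eef_rot: [0.998, 0.059, -0.002, 0.001]
ft_force: [-1.2, -5.9, -0.8]
opening: 17.4
finger_force: 25.4
t 4.53 local x 25.0 y -175.1 z 165.6 toolx deg 6.71 tilt [-0.005 -0.002 -1.   ] open 17.4 ff 25.4 F [-1.2 -5.9 -0.8]
```

```bash
python3 -m inch '[{"dx":0.0087,"dy":0,"dz":-0.0039,"roll":0,"fingers":-1},{"dx":0.0091,"dy":0,"dz":-0.0026,"roll":0,"fingers":-1},{"dx":0.0094,"dy":0,"dz":-0.0014,"roll":0,"fingers":-1},{"dx":0.0095,"dy":0,"dz":-0.0001,"roll":0,"fingers":-1},{"dx":0.0094,"dy":0,"dz":0.0012,"roll":0,"fingers":-1},{"dx":0.0092,"dy":0,"dz":0.0024,"roll":0,"fingers":-1},{"dx":0.0088,"dy":0,"dz":0.0036,"roll":0,"fingers":-1},{"dx":0.0082,"dy":0,"dz":0.0048,"roll":0,"fingers":-1},{"dx":0.0075,"dy":0,"dz":0.0059,"roll":0,"fingers":-1},{"dx":0.0066,"dy":0,"dz":0.0068,"roll":0,"fingers":-1},{"dx":0,"dy":0,"dz":0,"roll":0,"fingers":-1},{"dx":0,"dy":0,"dz":0,"roll":0,"fingers":-1}]' 25
python3 -c "
from h import *
dock(110,-175,150)"
```

```text
time: 6.02
eef_pos: [648.1, -6.7, 151.7]
eef_rot: [0.998, 0.059, 0.003, 0.0]
ft_force: [3.4, -3.4, 3.8]
opening: 17.2
finger_force: 24.6
t 6.03 local x 115.5 y -174.9 z 151.7 toolx deg 6.74 tilt [ 0.006 -0.001 -1.   ] open 17.2 ff 24.6 F [ 3.4 -3.4  3.8]
need tool mm [-5.5  0.1  1.6]
```

```bash
python3 -m inch '[{"dx":0.003,"dy":0,"dz":0.0035,"roll":0,"fingers":-1},{"dx":0,"dy":0,"dz":0,"roll":0,"fingers":-1},{"dx":0,"dy":0,"dz":0,"roll":0,"fingers":-1}]' 25
python3 -c "
from h import *
dock()"
python3 -m inch '[{"dx":-0.002,"dy":0,"dz":-0.003,"roll":0,"fingers":-0.3},{"dx":0,"dy":0,"dz":0,"roll":0,"fingers":-0.3},{"dx":0,"dy":0,"dz":0,"roll":0,"fingers":-0.3},{"dx":0,"dy":0,"dz":-0.025,"roll":0,"fingers":-0.3},{"dx":0,"dy":0,"dz":-0.05,"roll":0,"fingers":0.6},{"dx":-0.05,"dy":-0.03,"dz":0,"roll":0,"fingers":0.6},{"dx":-0.05,"dy":-0.055,"dz":0,"roll":0,"fingers":0.6},{"dx":0,"dy":0,"dz":0,"roll":0,"fingers":0.6}]' 25
python3 -c "
from h import *
dock(0,-90,74)
a=snap('scene','s2')[170:300,240:400];cv2.imwrite('pics/s2z.png',cv2.resize(a,None,fx=4,fy=4,interpolation=2))"
```

```text
time: 6.4
eef_pos: [651.0, -6.4, 148.5]
eef_rot: [0.998, 0.059, 0.003, 0.001]
ft_force: [4.0, -3.7, 4.5]
opening: 17.0
finger_force: 25.0
t 6.40 local x 118.4 y -174.9 z 148.5 toolx deg 6.74 tilt [ 0.007 -0.001 -1.   ] open 17.0 ff 25.0 F [ 4.  -3.7  4.5]
time: 7.4
eef_pos: [541.6, 60.9, 223.8]
eef_rot: [0.998, 0.061, -0.002, -0.0]
ft_force: [0.4, -0.2, 0.1]
opening: 68.8
finger_force: 0.0
t 7.40 local x 17.7 y -95.2 z 223.8 toolx deg 7.00 tilt [-0.005  0.    -1.   ] open 68.8 ff 0.0 F [ 0.4 -0.2  0.1]
need tool mm [-16.9  -5.2 149.9]
```

View pics/s2z.png

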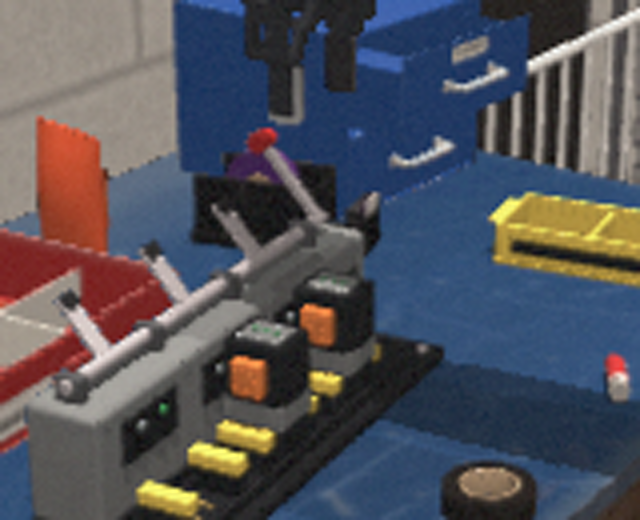

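The bar is up and leaning back (knob at crop (262,140)). I'll check its angle by projecting the knob, then look at the top view for the packs.

```bash
python3 - <<'E'
from m import *
R=np.array([[np.cos(YAW),-np.sin(YAW)],[np.sin(YAW),np.cos(YAW)]])
s=cv2.imread('pics/s2.png')
for b in red('scene',s):
    if 290<b[1][0]<330 and 190<b[1][1]<220: print(b[0],b[1])
for a in (2.2,2.3,2.35,2.4): print(a,proj('scene',np.r_[D+R@[58-70*np.cos(a),-175],100+70*np.sin(a)]))
dock(0,-90,74)
E
```

```text
[303, 203, 6, 5, 19] [305.26315789 204.63157895]
2.2 [np.float64(307.0033898013268), np.float64(202.93841607722396)]
2.3 [np.float64(305.39083708026374), np.float64(204.10358064266447)]
2.35 [np.float64(304.6409021859549), np.float64(204.75806405451908)]
2.4 [np.float64(303.93082594079164), np.float64(205.45805386456752)]
t 7.45 local x 20.2 y -96.5 z 224.5 toolx deg 6.91 tilt [-0.001  0.    -1.   ] open 68.1 ff 0.0 F [1.  0.4 0.7]
need tool mm [-20.   -6.5 150.5]
```

```bash
python3 - <<'E'
from m import *
R=np.array([[np.cos(YAW),-np.sin(YAW)],[np.sin(YAW),np.cos(YAW)]])
print('a0',proj('scene',np.r_[D+R@[-12,-175],100]),proj('top',np.r_[D+R@[-12,-175],100]))
t=snap('top','t2')
for b in red('top',t):
    if 330<b[1][0]<390 and 150<b[1][1]<260: print(b[0],b[1])
for a in (2.2,2.3,2.35,2.4): print(a,proj('top',np.r_[D+R@[58-70*np.cos(a),-175],100+70*np.sin(a)]))
E
```

```text
a0 [np.float64(341.53419248851435), np.float64(228.0622550002982)] [np.float64(364.4834964188807), np.float64(243.81523461289632)]
2.2 [np.float64(366.3341966609692), np.float64(187.37951965463904)]
2.3 [np.float64(366.13187079800673), np.float64(185.61905428786105)]
2.35 [np.float64(366.0239686140828), np.float64(184.8502591153396)]
2.4 [np.float64(365.91200606884166), np.float64(184.15791959226303)]
```

Angle reads about 2.3–2.4; a gentle closed-finger nudge at the knob will make sure it is at the stop.

```bash
python3 -m inch '[{"dx":0.025,"dy":0.039,"dz":0,"roll":0,"fingers":-1},{"dx":0.025,"dy":0.039,"dz":0,"roll":0,"fingers":-1},{"dx":0,"dy":0,"dz":0.03,"roll":0,"fingers":-1},{"dx":0,"dy":0,"dz":0.032,"roll":0,"fingers":-1},{"dx":0.008,"dy":0,"dz":0,"roll":0,"fingers":-1},{"dx":0.004,"dy":0,"dz":0,"roll":0,"fingers":-1},{"dx":0,"dy":0,"dz":0,"roll":0,"fingers":-1}]' 25
python3 -c "
from h import *
dock(90,-175,160)"
```

```text
time: 8.38
eef_pos: [618.7, -11.4, 164.3]
eef_rot: [0.998, 0.059, 0.002, 0.0]
ft_force: [-0.6, 0.3, 0.4]
opening: -0.2
finger_force: 0.0
t 8.38 local x 85.8 y -176.2 z 164.3 toolx deg 6.76 tilt [ 0.004 -0.    -1.   ] open -0.2 ff 0.0 F [-0.6  0.3  0.4]
need tool mm [ 4.2 -1.2  4.3]
```

```bash
python3 -m inch '[{"dx":0,"dy":0,"dz":0.002,"roll":0,"fingers":-1},{"dx":0.003,"dy":0,"dz":0,"roll":0,"fingers":-1},{"dx":0,"dy":0,"dz":0,"roll":0,"fingers":-1}]'|sed -n 4p
python3 -m inch '[{"dx":0.003,"dy":0,"dz":0,"roll":0,"fingers":-1},{"dx":0,"dy":0,"dz":0,"roll":0,"fingers":-1}]'|sed -n 4p
python3 -m inch '[{"dx":0.002,"dy":0,"dz":0,"roll":0,"fingers":-1},{"dx":0,"dy":0,"dz":0,"roll":0,"fingers":-1}]'|sed -n 4p
python3 -c "
from h import *
dock(90,-175,160)"
```

```text
ft_force: [-1.6, -0.3, -0.2]
ft_force: [-2.7, -0.3, 0.9]
ft_force: [-2.9, -1.0, -0.9]
t 9.25 local x 91.5 y -175.9 z 160.0 toolx deg 6.76 tilt [-0.001 -0.    -1.   ] open 0.1 ff 1.6 F [-2.9 -1.  -0.9]
need tool mm [-1.5 -0.9  0. ]
```

```bash
python3 -m inch '[{"dx":0.003,"dy":0,"dz":0,"roll":0,"fingers":-1},{"dx":0,"dy":0,"dz":0,"roll":0,"fingers":-1}]'|sed -n 4p
python3 -m inch '[{"dx":0.003,"dy":0,"dz":0,"roll":0,"fingers":-1},{"dx":0,"dy":0,"dz":0,"roll":0,"fingers":-1}]'|sed -n 4p
python3 -m inch '[{"dx":0.003,"dy":0,"dz":0,"roll":0,"fingers":-1},{"dx":0,"dy":0,"dz":0,"roll":0,"fingers":-1}]'|sed -n 4p
python3 -c "
from h import *
dock(90,-175,160)"
```

```text
ft_force: [-9.6, -1.7, 1.8]
ft_force: [-16.1, -1.6, 6.1]
ft_force: [-24.1, -1.8, 10.4]
t 10.00 local x 92.8 y -175.9 z 159.6 toolx deg 6.71 tilt [-0.017 -0.002 -1.   ] open 0.1 ff 12.7 F [-24.1  -1.8  10.4]
need tool mm [-2.8 -0.9 -0.3]
```

Stop confirmed (firm resistance). Now to the right-bay pack.

```bash
python3 -m inch '[{"dx":-0.025,"dy":0,"dz":0,"roll":0,"fingers":-1},{"dx":0,"dy":0,"dz":-0.05,"roll":0,"fingers":0.6},{"dx":-0.025,"dy":-0.03,"dz":0,"roll":0,"fingers":0.6},{"dx":-0.05,"dy":-0.055,"dz":0,"roll":0,"fingers":0.6},{"dx":0,"dy":0,"dz":0,"roll":0,"fingers":0.6},{"dx":0,"dy":0,"dz":0,"roll":0,"fingers":0.6}]' 40
python3 -c "
from h import *
dock(0,-90,70)"
```

```text
time: 10.75
eef_pos: [534.9, 55.8, 211.6]
eef_rot: [0.998, 0.059, 0.002, -0.0]
ft_force: [0.2, 0.1, -0.0]
opening: 68.0
finger_force: 0.0
t 10.75 local x 10.4 y -99.5 z 211.6 toolx deg 6.80 tilt [ 0.004  0.    -1.   ] open 68.0 ff 0.0 F [ 0.2  0.1 -0. ]
need tool mm [-11.   -9.5 141.5]
```

```bash
python3 -m inch '[{"dx":-0.0105,"dy":-0.0095,"dz":0.04,"roll":0,"fingers":0.6},{"dx":0,"dy":0,"dz":0.04,"roll":0,"fingers":0.6},{"dx":0,"dy":0,"dz":0,"roll":0,"fingers":0.6},{"dx":0,"dy":0,"dz":0,"roll":0,"fingers":0.6}]' 40
python3 -c "
from h import *
dock(0,-90,70)
a=snap('scene','s3')[180:300,250:400];cv2.imwrite('pics/s3z.png',cv2.resize(a,None,fx=4,fy=4,interpolation=2))"
```

```text
time: 11.25
eef_pos: [523.9, 62.2, 131.8]
eef_rot: [0.998, 0.059, 0.001, -0.001]
ft_force: [-0.3, 0.3, 1.0]
opening: 68.6
finger_force: 0.0
t 11.25 local x 0.3 y -91.9 z 131.8 toolx deg 6.80 tilt [ 0.003  0.001 -1.   ] open 68.6 ff 0.0 F [-0.3  0.3  1. ]
need tool mm [-0.5 -1.9 61.8]
```

View pics/s3z.png

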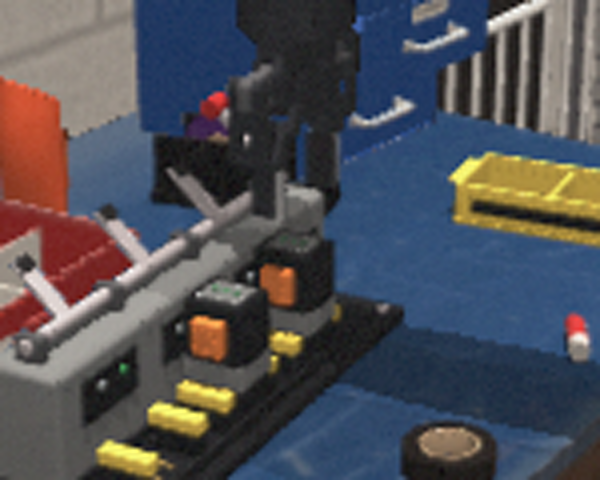

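The fingers straddle the right pack (around (295,270) in the crop). I'll descend and squeeze.

```bash
python3 -m inch '[{"dx":-0.0005,"dy":-0.0018,"dz":0.025,"roll":0,"fingers":0.6},{"dx":0,"dy":0,"dz":0.025,"roll":0,"fingers":0.6},{"dx":0,"dy":0,"dz":0.0118,"roll":0,"fingers":0.6},{"dx":0,"dy":0,"dz":0,"roll":0,"fingers":0.6}]' 40
python3 -c "
from h import *
dock(0,-90,70)"
python3 -m inch '[{"dx":0,"dy":0,"dz":0,"roll":0,"fingers":-1},{"dx":0,"dy":0,"dz":0,"roll":0,"fingers":-1},{"dx":0,"dy":0,"dz":0,"roll":0,"fingers":-1},{"dx":0,"dy":0,"dz":0,"roll":0,"fingers":-1}]' 45
python3 -c "
from h import *
dock(0,-90,70)"
```

```text
time: 11.8
eef_pos: [521.8, 63.4, 69.1]
eef_rot: [0.998, 0.06, 0.0, -0.001]
ft_force: [-0.9, -0.1, 0.2]
opening: 68.1
finger_force: 0.0
t 11.80 local x -1.7 y -90.5 z 69.1 toolx deg 6.92 tilt [ 0.     0.002 -1.   ] open 68.1 ff 0.0 F [-0.9 -0.1  0.2]
need tool mm [ 1.7 -0.5 -0.9]
time: 12.3
eef_pos: [523.1, 63.8, 70.9]
eef_rot: [0.998, 0.061, 0.002, -0.001]
ft_force: [-1.2, 0.5, 5.6]
opening: 39.2
finger_force: 46.9
t 12.30 local x -0.3 y -90.2 z 70.9 toolx deg 6.94 tilt [ 0.004  0.002 -1.   ] open 39.2 ff 46.9 F [-1.2  0.5  5.6]
need tool mm [ 0.3 -0.2  0.9]
```

```bash
python3 -m inch '[{"dx":0,"dy":0,"dz":0,"roll":0,"fingers":-1},{"dx":0,"dy":0,"dz":-0.004,"roll":0,"fingers":-1},{"dx":0,"dy":0,"dz":-0.004,"roll":0,"fingers":-1}]' 60
python3 -m inch '[{"dx":0,"dy":0,"dz":-0.01,"roll":0,"fingers":-1},{"dx":0,"dy":0,"dz":-0.01,"roll":0,"fingers":-1}]' 60
python3 -c "
from h import *
dock(0,-90,200)"
```

```text
time: 12.68
eef_pos: [521.1, 63.4, 76.8]
eef_rot: [0.998, 0.06, -0.0, -0.001]
ft_force: [-0.1, 0.4, -2.4]
opening: 39.5
finger_force: 60.6
time: 12.92
eef_pos: [521.0, 63.3, 97.2]
eef_rot: [0.998, 0.06, -0.0, -0.001]
ft_force: [-0.0, -0.1, -2.9]
opening: 38.8
finger_force: 60.9
t 12.93 local x -2.4 y -90.4 z 97.2 toolx deg 6.93 tilt [-0.001  0.002 -1.   ] open 38.8 ff 60.9 F [-0.  -0.1 -2.9]
need tool mm [   2.4   -0.6 -102.8]
```

```bash
python3 -m inch '[{"dx":0,"dy":0,"dz":-0.03,"roll":0,"fingers":-1},{"dx":0,"dy":0,"dz":-0.04,"roll":0,"fingers":-1},{"dx":0,"dy":0,"dz":-0.035,"roll":0,"fingers":-1},{"dx":0,"dy":0,"dz":0,"roll":0,"fingers":-1}]' 60 | tail -3
python3 - <<'E'
from m import *
t=snap('top','t3');r,w=caddy(t);print(r,w.mean(0))
b=max(blobs(t,(24,150,90),(34,255,255),300),key=lambda b:b[0][4])
m=b[2]
# row-wise extents -> world edges at z=34 (right edge) / left edge
L=[];Rr=[]
for v in range(245,340):
    u=np.where(m[v])[0]
    if len(u): L.append(ray('top',u[0]-.5,v,34)[:2]);Rr.append(ray('top',u[-1]+.5,v,34)[:2])
for n,E in (('L',L),('R',Rr)):
    E=np.array(E);p=np.polyfit(E[5:-12,0],E[5:-12,1],1);print(n,np.degrees(np.arctan(p[0])),np.polyval(p,462), E[[0,20,50,80,-1]].round(0).tolist())
cv2.imwrite('pics/cz.png',cv2.resize(t[225:355,430:515],None,fx=4.5,fy=4.5,interpolation=2))
E
```

```text
ft_force: [-0.2, -0.4, -3.7]
opening: 39.2
finger_force: 61.1
((472.93377685546875, 290.89739990234375), (109.97533416748047, 36.439979553222656), 83.72892761230469) [ 462.51565944 -281.84618882]
L 10.581031187758978 -241.36421706176063 [[560.0, -221.0], [514.0, -232.0], [445.0, -244.0], [379.0, -258.0], [348.0, -260.0]]
R 10.528956355171092 -323.0983520404561 [[570.0, -304.0], [524.0, -311.0], [456.0, -325.0], [389.0, -338.0], [359.0, -342.0]]
```

View pics/cz.png

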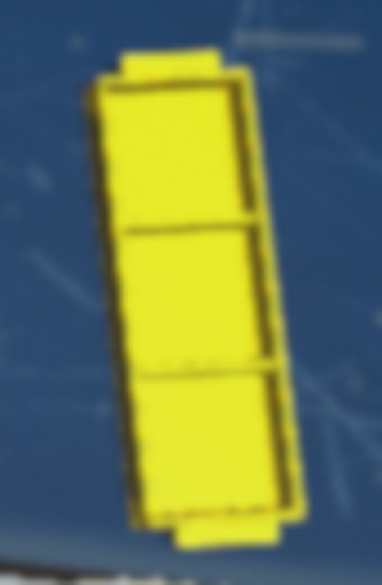

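```bash
cat >> h.py <<'E'
C=np.array([462.4,-283.5]);CY=np.radians(10.55)
def cad(*t): fr(C,CY,t if t else None)
E
python3 -m inch '[{"dx":0,"dy":0,"dz":0,"roll":-3.65,"fingers":-1},{"dx":0,"dy":0,"dz":0,"roll":0,"fingers":-1}]' 60 | tail -1
python3 -c "
from h import *
cad(-76,0,200)"
```

```text
finger_force: 61.1
t 13.72 local x 120.1 y 330.1 z 199.8 toolx deg 10.54 tilt [-0.004  0.001 -1.   ] open 39.7 ff 61.1 F [ 0.3 -1.  -2.8]
need tool mm [-1.961e+02  3.302e+02 -1.000e-01]
```

```bash
python3 -m inch '[{"dx":-0.015,"dy":0.027,"dz":0,"roll":0,"fingers":-1},{"dx":-0.024,"dy":0.041,"dz":0,"roll":0,"fingers":-1},{"dx":-0.024,"dy":0.041,"dz":0,"roll":0,"fingers":-1},{"dx":-0.024,"dy":0.041,"dz":0,"roll":0,"fingers":-1},{"dx":-0.024,"dy":0.041,"dz":0,"roll":0,"fingers":-1},{"dx":-0.024,"dy":0.041,"dz":0,"roll":0,"fingers":-1},{"dx":-0.024,"dy":0.041,"dz":0,"roll":0,"fingers":-1},{"dx":-0.024,"dy":0.036,"dz":0,"roll":0,"fingers":-1},{"dx":-0.013,"dy":0.021,"dz":0,"roll":0,"fingers":-1},{"dx":0,"dy":0,"dz":0,"roll":0,"fingers":-1},{"dx":0,"dy":0,"dz":0,"roll":0,"fingers":-1}]' 60 | tail -3
python3 -c "
from m import *
cad(-76,0,120)
s=snap('scene','s4');cv2.imwrite('pics/s4z.png',cv2.resize(s[140:280,320:480],None,fx=4,fy=4,interpolation=2))"
```

```text
ft_force: [0.1, 0.0, -3.0]
opening: 39.0
finger_force: 61.4
t 15.10 local x -74.6 y 0.8 z 200.3 toolx deg 10.56 tilt [-0.001  0.003 -1.   ] open 39.0 ff 61.4 F [ 0.1  0.  -3. ]
need tool mm [-1.4  1.  80.3]
```

View pics/s4z.png

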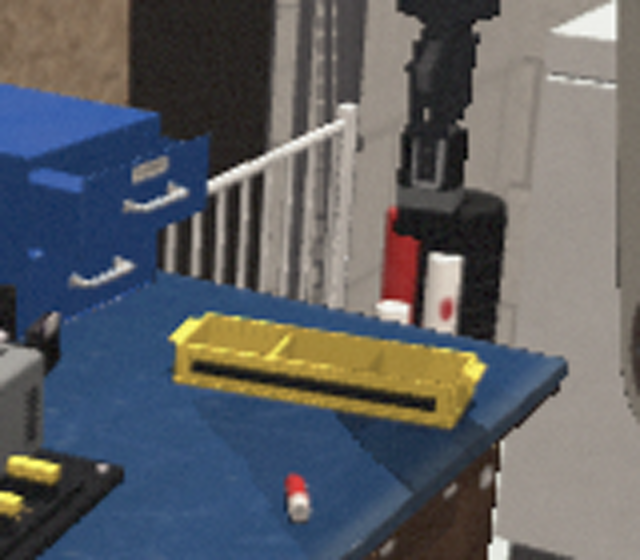

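The pack hangs upright in the grip, bottom at about (430,235) in the crop, and the caddy hasn't moved. Lowering it.

```bash
python3 -m inch '[{"dx":-0.001,"dy":0.001,"dz":0.04,"roll":0,"fingers":-1},{"dx":0,"dy":0,"dz":0.04,"roll":0,"fingers":-1},{"dx":0,"dy":0,"dz":0.03,"roll":0,"fingers":-1},{"dx":0,"dy":0,"dz":0.015,"roll":0,"fingers":-1},{"dx":0,"dy":0,"dz":0.006,"roll":0,"fingers":-1},{"dx":0,"dy":0,"dz":0,"roll":0,"fingers":-1}]' 60 | tail -3
python3 -c "
from m import *
cad(-76,0,63)"
python3 -m inch '[{"dx":0,"dy":0,"dz":0.003,"roll":0,"fingers":-1},{"dx":0,"dy":0,"dz":0,"roll":0,"fingers":-1}]' 60 | tail -5
```

```text
ft_force: [-0.2, -0.1, -2.9]
opening: 39.5
finger_force: 61.4
t 15.90 local x -74.8 y -1.0 z 70.7 toolx deg 10.61 tilt [ 0.001  0.001 -1.   ] open 39.5 ff 61.4 F [-0.2 -0.1 -2.9]
need tool mm [-1.2 -1.   7.7]
eef_pos: [388.8, -298.4, 67.7]
eef_rot: [0.996, 0.092, 0.0, -0.0]
ft_force: [0.5, 0.3, -2.8]
opening: 39.4
finger_force: 61.4
```

```bash
python3 -m inch '[{"dx":0,"dy":0,"dz":0.002,"roll":0,"fingers":-1},{"dx":0,"dy":0,"dz":0,"roll":0,"fingers":-1}]' 60 | tail -5
python3 -m inch '[{"dx":0,"dy":0,"dz":0.002,"roll":0,"fingers":-1},{"dx":0,"dy":0,"dz":0,"roll":0,"fingers":-1}]' 60 | tail -5
```

```text
eef_pos: [388.4, -298.1, 65.1]
eef_rot: [0.996, 0.092, -0.0, -0.001]
ft_force: [-0.3, 0.1, -2.5]
opening: 39.2
finger_force: 61.4
eef_pos: [388.4, -298.1, 63.0]
eef_rot: [0.996, 0.092, -0.0, -0.001]
ft_force: [-0.3, -0.1, -2.5]
opening: 39.2
finger_force: 61.6
```

```bash
python3 -m inch '[{"dx":0,"dy":0,"dz":0.0015,"roll":0,"fingers":-1},{"dx":0,"dy":0,"dz":0,"roll":0,"fingers":-1}]' 60 | tail -5
python3 -m inch '[{"dx":0,"dy":0,"dz":0.0015,"roll":0,"fingers":-1},{"dx":0,"dy":0,"dz":0,"roll":0,"fingers":-1}]' 60 | tail -5
```

```text
eef_pos: [388.4, -298.1, 63.0]
eef_rot: [0.996, 0.092, 0.0, -0.001]
ft_force: [-3.5, 2.7, 8.7]
opening: 39.6
finger_force: 62.7
eef_pos: [388.4, -298.2, 62.9]
eef_rot: [0.996, 0.092, 0.0, -0.0]
ft_force: [-5.8, 3.3, 19.2]
opening: 39.2
finger_force: 63.9
```

Contact with the cell floor. I'll ease off, release and retreat.

```bash
python3 -m inch '[{"dx":0,"dy":0,"dz":-0.0022,"roll":0,"fingers":-1},{"dx":0,"dy":0,"dz":0,"roll":0,"fingers":0.6},{"dx":0,"dy":0,"dz":0,"roll":0,"fingers":0.6},{"dx":0,"dy":0,"dz":0,"roll":0,"fingers":0.6},{"dx":0,"dy":0,"dz":-0.02,"roll":0,"fingers":0.6},{"dx":0,"dy":0,"dz":-0.06,"roll":0,"fingers":0.6},{"dx":0,"dy":0,"dz":-0.06,"roll":3.75,"fingers":0.6},{"dx":0,"dy":0,"dz":0,"roll":0,"fingers":0.6}]' 60 | tail -3
python3 -c "
from m import *
dock(0,0,200)
s=snap('scene','s5');cv2.imwrite('pics/s5z.png',cv2.resize(s[140:280,320:480],None,fx=4,fy=4,interpolation=2))"
```

```text
ft_force: [0.8, 0.5, -1.0]
opening: 68.6
finger_force: 0.0
t 18.15 local x -174.0 y -436.6 z 207.8 toolx deg 6.83 tilt [ 0.009 -0.006 -1.   ] open 68.6 ff 0.0 F [ 0.8  0.5 -1. ]
need tool mm [ 174.4 -436.4    6.4]
```

View pics/s5z.png

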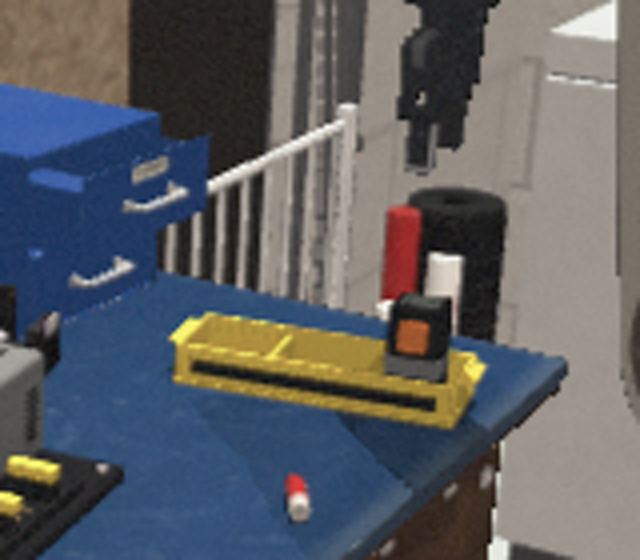

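The first pack stands upright in the near cell (crop (418,335)). Next is the middle-bay pack.

```bash
python3 -m inch '[{"dx":0.01,"dy":-0.024,"dz":0,"roll":0,"fingers":0.6},{"dx":0.018,"dy":-0.046,"dz":0,"roll":0,"fingers":0.6},{"dx":0.018,"dy":-0.046,"dz":0,"roll":0,"fingers":0.6},{"dx":0.018,"dy":-0.046,"dz":0,"roll":0,"fingers":0.6},{"dx":0.018,"dy":-0.046,"dz":0,"roll":0,"fingers":0.6},{"dx":0.018,"dy":-0.046,"dz":0,"roll":0,"fingers":0.6},{"dx":0.018,"dy":-0.046,"dz":0,"roll":0,"fingers":0.6},{"dx":0.018,"dy":-0.046,"dz":0,"roll":0,"fingers":0.6},{"dx":0.018,"dy":-0.046,"dz":0,"roll":0,"fingers":0.6},{"dx":0.018,"dy":-0.042,"dz":0,"roll":0,"fingers":0.6},{"dx":0.0,"dy":0,"dz":0.04,"roll":0,"fingers":0.6},{"dx":0,"dy":0,"dz":0.03,"roll":0,"fingers":0.6},{"dx":0,"dy":0,"dz":0,"roll":0,"fingers":0.6},{"dx":0,"dy":0,"dz":0,"roll":0,"fingers":0.6}]' 60 | tail -3
python3 -c "
from m import *
dock(0,0,70)"
```

```text
ft_force: [-0.3, 0.1, 1.1]
opening: 68.3
finger_force: 0.0
t 19.95 local x -4.6 y -44.5 z 134.1 toolx deg 10.77 tilt [-0.008  0.039 -0.999] open 68.3 ff 0.0 F [-0.3  0.1  1.1]
need tool mm [  7.8 -41.5  65.8]
```

```bash
python3 -m inch '[{"dx":0,"dy":0,"dz":-0.03,"roll":0,"fingers":0.6},{"dx":0,"dy":0,"dz":0,"roll":0,"fingers":0.6},{"dx":0,"dy":0,"dz":0,"roll":0,"fingers":0.6}]' 60 | tail -5
python3 -c "
from m import *
dock(0,0,160);s=get_state();print(s['q'].round(3),s['joint_vel'].round(3))
t=snap('top','t6');cv2.imwrite('pics/t6z.png',cv2.resize(t[160:360,200:520],None,fx=2.4,fy=2.4,interpolation=2))"
```

```text
eef_pos: [514.1, 107.5, 164.9]
eef_rot: [0.995, 0.094, -0.001, -0.02]
ft_force: [-0.6, 0.3, -0.2]
opening: 68.2
finger_force: 0.0
t 20.32 local x -4.1 y -45.7 z 164.9 toolx deg 10.76 tilt [-0.006  0.039 -0.999] open 68.2 ff 0.0 F [-0.6  0.3 -0.2]
need tool mm [  7.3 -45.1   6.7]
[ 0.185  0.34  -0.083  1.147  0.04   3.138] [ 0.     0.014 -0.023  0.     0.001 -0.001]
```

View pics/t6z.png

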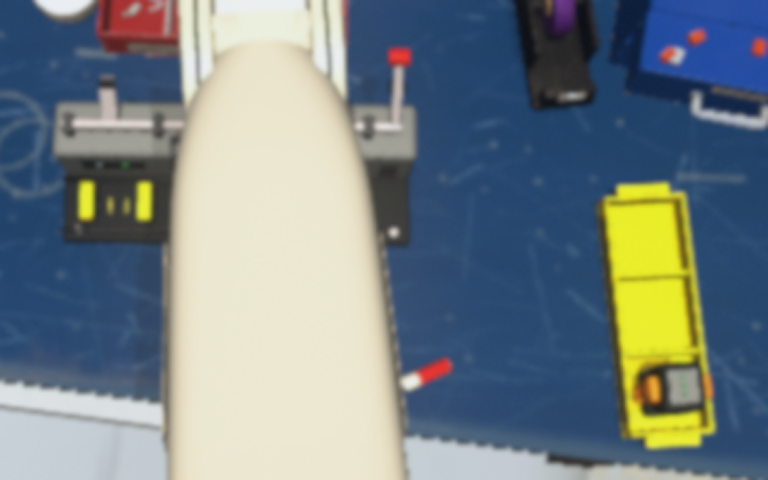

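The wrist hit its last-joint limit (q6=3.138), so the pose fell short. I'll turn the tool half a turn the other way, which gives the same grasp. The caddy and first pack look fine (about (670,390)).

```bash
python3 -m inch '[{"dx":0,"dy":0,"dz":-0.03,"roll":-10,"fingers":0.6},{"dx":0,"dy":0,"dz":0,"roll":-10,"fingers":0.6},{"dx":0,"dy":0,"dz":0,"roll":-10,"fingers":0.6},{"dx":0,"dy":0,"dz":0,"roll":-10,"fingers":0.6},{"dx":0,"dy":0,"dz":0,"roll":-10,"fingers":0.6},{"dx":0,"dy":0,"dz":0,"roll":-10,"fingers":0.6},{"dx":0,"dy":0,"dz":0,"roll":-10,"fingers":0.6},{"dx":0,"dy":0,"dz":0,"roll":-10,"fingers":0.6},{"dx":0,"dy":0,"dz":0,"roll":-10,"fingers":0.6},{"dx":0,"dy":0,"dz":0,"roll":0,"fingers":0.6},{"dx":0,"dy":0,"dz":0,"roll":0,"fingers":0.6}]' 60 | tail -5
python3 -c "
from m import *
dock(0,0,160);s=get_state();print(s['q'].round(3))"
```

```text
eef_pos: [513.6, 106.3, 193.6]
eef_rot: [0.638, 0.769, 0.012, -0.016]
ft_force: [0.3, -0.3, -0.3]
opening: 68.3
finger_force: 0.0
t 21.75 local x -4.7 y -46.8 z 193.6 toolx deg 100.63 tilt [-0.009  0.039 -0.999] open 68.3 ff 0.0 F [ 0.3 -0.3 -0.3]
need tool mm [45.   7.9 35.4]
[ 0.182  0.319 -0.033  1.219  0.04   1.568]
```

The roll worked, but a 2.2° tilt remained from the limit. I'll try to undo it by meeting the opposite q6 limit gently.

```bash
python3 -m inch '[{"dx":0,"dy":0,"dz":0,"roll":-10.5,"fingers":0.6},{"dx":0,"dy":0,"dz":0,"roll":-10.5,"fingers":0.6},{"dx":0,"dy":0,"dz":0,"roll":-10.5,"fingers":0.6},{"dx":0,"dy":0,"dz":0,"roll":-10.5,"fingers":0.6},{"dx":0,"dy":0,"dz":0,"roll":-10.5,"fingers":0.6},{"dx":0,"dy":0,"dz":0,"roll":-10.5,"fingers":0.6},{"dx":0,"dy":0,"dz":0,"roll":-10.5,"fingers":0.6},{"dx":0,"dy":0,"dz":0,"roll":-10.5,"fingers":0.6},{"dx":0,"dy":0,"dz":0,"roll":-10.5,"fingers":0.6},{"dx":0,"dy":0,"dz":0,"roll":-10.5,"fingers":0.6},{"dx":0,"dy":0,"dz":0,"roll":-10.5,"fingers":0.6},{"dx":0,"dy":0,"dz":0,"roll":-10.5,"fingers":0.6},{"dx":0,"dy":0,"dz":0,"roll":-10.5,"fingers":0.6},{"dx":0,"dy":0,"dz":0,"roll":-10.5,"fingers":0.6},{"dx":0,"dy":0,"dz":0,"roll":-10.5,"fingers":0.6},{"dx":0,"dy":0,"dz":0,"roll":-10.5,"fingers":0.6},{"dx":0,"dy":0,"dz":0,"roll":-10.5,"fingers":0.6},{"dx":0,"dy":0,"dz":0,"roll":-10.5,"fingers":0.6},{"dx":0,"dy":0,"dz":0,"roll":-10.5,"fingers":0.6},{"dx":0,"dy":0,"dz":0,"roll":-10.5,"fingers":0.6}]' 60 | tail -1
python3 -m inch '[{"dx":0,"dy":0,"dz":0,"roll":-10.5,"fingers":0.6},{"dx":0,"dy":0,"dz":0,"roll":-10.5,"fingers":0.6},{"dx":0,"dy":0,"dz":0,"roll":-10.5,"fingers":0.6},{"dx":0,"dy":0,"dz":0,"roll":-10.5,"fingers":0.6},{"dx":0,"dy":0,"dz":0,"roll":-10.5,"fingers":0.6},{"dx":0,"dy":0,"dz":0,"roll":-4,"fingers":0.6},{"dx":0,"dy":0,"dz":0,"roll":-2,"fingers":0.6},{"dx":0,"dy":0,"dz":0,"roll":-2,"fingers":0.6},{"dx":0,"dy":0,"dz":0,"roll":-2,"fingers":0.6},{"dx":0,"dy":0,"dz":0,"roll":0,"fingers":0.6}]' 60 | tail -1
python3 -c "
from m import *
dock(0,0,160);s=get_state();print(s['q'].round(3))"
```

```text
finger_force: 0.0
finger_force: 0.0
t 25.50 local x -5.8 y -32.7 z 194.0 toolx deg 12.24 tilt [-0.005  0.029 -1.   ] open 68.2 ff 0.0 F [ 0.3 -0.3 -0.4]
need tool mm [  8.8 -31.   34.9]
[ 0.215  0.318 -0.034  1.218  0.029 -3.14 ]
```

```bash
python3 -m inch '[{"dx":0,"dy":0,"dz":0,"roll":-2,"fingers":0.6},{"dx":0,"dy":0,"dz":0,"roll":-2,"fingers":0.6},{"dx":0,"dy":0,"dz":0,"roll":-2,"fingers":0.6},{"dx":0,"dy":0,"dz":0,"roll":-2,"fingers":0.6},{"dx":0,"dy":0,"dz":0,"roll":0,"fingers":0.6}]' 60 | tail -1
python3 -c "
from m import *
dock(0,0,160);s=get_state();print(s['q'].round(4))"
```

```text
finger_force: 0.0
t 26.12 local x -11.3 y 3.6 z 194.0 toolx deg 17.20 tilt [ 0.003  0.001 -1.   ] open 68.6 ff 0.0 F [-0.2  0.2  0.4]
need tool mm [10.4  5.6 34. ]
[ 3.0120e-01  3.1610e-01 -3.6500e-02  1.2148e+00 -1.0000e-04 -3.1406e+00]
```

Tilt gone. Now the roll back to mid-range (tool x = −dock x).

```bash
python3 -m inch '[{"dx":0,"dy":0,"dz":0,"roll":10.58,"fingers":0.6},{"dx":0,"dy":0,"dz":0,"roll":10.58,"fingers":0.6},{"dx":0,"dy":0,"dz":0,"roll":10.58,"fingers":0.6},{"dx":0,"dy":0,"dz":0,"roll":10.58,"fingers":0.6},{"dx":0,"dy":0,"dz":0,"roll":10.58,"fingers":0.6},{"dx":0,"dy":0,"dz":0,"roll":10.58,"fingers":0.6},{"dx":0,"dy":0,"dz":0,"roll":10.58,"fingers":0.6},{"dx":0,"dy":0,"dz":0,"roll":10.58,"fingers":0.6},{"dx":0,"dy":0,"dz":0,"roll":10.58,"fingers":0.6},{"dx":0,"dy":0,"dz":0,"roll":10.58,"fingers":0.6},{"dx":0,"dy":0,"dz":0,"roll":10.58,"fingers":0.6},{"dx":0,"dy":0,"dz":0,"roll":10.58,"fingers":0.6},{"dx":0,"dy":0,"dz":0,"roll":10.58,"fingers":0.6},{"dx":0,"dy":0,"dz":0,"roll":10.58,"fingers":0.6},{"dx":0,"dy":0,"dz":0,"roll":10.58,"fingers":0.6},{"dx":0,"dy":0,"dz":0,"roll":10.58,"fingers":0.6},{"dx":0,"dy":0,"dz":0,"roll":10.58,"fingers":0.6},{"dx":0,"dy":0,"dz":0,"roll":10.58,"fingers":0.6},{"dx":0,"dy":0,"dz":0,"roll":0,"fingers":0.6},{"dx":0,"dy":0,"dz":0,"roll":0,"fingers":0.6}]' 60 | tail -1
python3 -c "
from m import *
dock(0,0,70);s=get_state();print(s['q'].round(4))"
```

```text
finger_force: 0.0
t 28.62 local x -11.1 y 2.5 z 194.0 toolx deg -173.21 tilt [ 0.003  0.001 -1.   ] open 68.6 ff 0.0 F [ 0.3  0.  -0.1]
need tool mm [-10.7  -2.6 124. ]
[ 2.9910e-01  3.1610e-01 -3.6500e-02  1.2148e+00 -1.0000e-04  1.8060e-01]
```

```bash
python3 -m inch '[{"dx":-0.011,"dy":-0.0025,"dz":0,"roll":0,"fingers":0.6},{"dx":0,"dy":0,"dz":0.03,"roll":0,"fingers":0.6},{"dx":0,"dy":0,"dz":0.03,"roll":0,"fingers":0.6},{"dx":0,"dy":0,"dz":0,"roll":0,"fingers":0.6},{"dx":0,"dy":0,"dz":0,"roll":0,"fingers":0.6}]' 45 | tail -1
python3 -c "
from m import *
dock(0,0,70)"
```

```text
finger_force: 0.0
t 29.25 local x 1.0 y 0.2 z 134.9 toolx deg -173.33 tilt [ 0.005  0.001 -1.   ] open 68.3 ff 0.0 F [-0.1  0.2  0.1]
need tool mm [ 1.3 -0.3 64.9]
```

```bash
python3 -m inch '[{"dx":0.001,"dy":0,"dz":0.025,"roll":0,"fingers":0.6},{"dx":0,"dy":0,"dz":0.025,"roll":0,"fingers":0.6},{"dx":0,"dy":0,"dz":0.0145,"roll":0,"fingers":0.6},{"dx":0,"dy":0,"dz":0,"roll":0,"fingers":0.6},{"dx":0,"dy":0,"dz":0,"roll":0,"fingers":-1},{"dx":0,"dy":0,"dz":0,"roll":0,"fingers":-1},{"dx":0,"dy":0,"dz":0,"roll":0,"fingers":-1},{"dx":0,"dy":0,"dz":0,"roll":0,"fingers":-1},{"dx":0,"dy":0,"dz":0,"roll":0,"fingers":-1}]' 60 | tail -5
python3 -c "
from m import *
dock(0,0,70)"
python3 -m inch '[{"dx":0,"dy":0,"dz":-0.004,"roll":0,"fingers":-1},{"dx":0,"dy":0,"dz":-0.004,"roll":0,"fingers":-1},{"dx":0,"dy":0,"dz":0,"roll":0,"fingers":-1}]' 60|tail -5
```

```text
eef_pos: [513.8, 153.6, 71.7]
eef_rot: [-0.058, 0.998, 0.0, 0.004]
ft_force: [-0.0, -2.2, 5.3]
opening: 39.4
finger_force: 61.6
t 30.38 local x 1.0 y 0.1 z 71.7 toolx deg -173.36 tilt [ 0.008  0.001 -1.   ] open 39.4 ff 61.6 F [-0.  -2.2  5.3]
need tool mm [ 1.1 -0.1  1.7]
eef_pos: [512.1, 153.7, 77.8]
eef_rot: [-0.058, 0.998, 0.001, 0.002]
ft_force: [-0.8, 0.6, -1.8]
opening: 39.5
finger_force: 60.8
```

```bash
python3 -m inch '[{"dx":0,"dy":0,"dz":-0.02,"roll":0,"fingers":-1},{"dx":0,"dy":0,"dz":-0.035,"roll":0,"fingers":-1},{"dx":0,"dy":0,"dz":-0.035,"roll":0,"fingers":-1},{"dx":0,"dy":0,"dz":-0.035,"roll":-3.9,"fingers":-1},{"dx":0,"dy":0,"dz":0,"roll":0,"fingers":-1},{"dx":0,"dy":0,"dz":0,"roll":0,"fingers":-1}]' 60|tail -5
python3 -c "
from m import *
cad(75,0,200)
r,w=caddy(snap('top','t7'));print(r,get_state()['q'].round(2))"
```

```text
eef_pos: [510.9, 153.2, 201.3]
eef_rot: [-0.092, 0.996, 0.0, 0.001]
ft_force: [-0.2, -0.4, -1.8]
opening: 39.4
finger_force: 61.7
t 31.50 local x 127.7 y 420.5 z 201.3 toolx deg -169.48 tilt [ 0.001  0.001 -1.   ] open 39.4 ff 61.7 F [-0.2 -0.4 -1.8]
need tool mm [  52.5 -420.5    1.1]
((463.6858825683594, 292.4095458984375), (110.00372314453125, 36.137699127197266), 82.48784637451172) [0.29 0.33 0.   1.24 0.   0.11]
```

The caddy has been knocked about 9 px; re-measuring it.

```bash
cat >> m.py <<'E'
def cadpose(t):
    r,w=caddy(t);b=max(blobs(t,(24,150,90),(34,255,255),300),key=lambda b:b[0][4]);m=b[2]
    E=[]
    for v in range(245,330):
        u=np.where(m[v])[0]
        if len(u): E.append(ray('top',u[-1]+.5,v,34)[:2])
    E=np.array(E)[5:]
    for _ in range(3):
        p=np.polyfit(E[:,0],E[:,1],1);e=abs(E[:,1]-np.polyval(p,E[:,0]));E=E[e<2.5]
    a=np.arctan(p[0]);cx=w.mean(0)[0]
    return cx,np.polyval(p,cx)+39/np.cos(a),np.degrees(a),len(E)
E
python3 -c "
from m import *
print(cadpose(cv2.imread('pics/t3.png')),cadpose(cv2.imread('pics/t7.png')))
t=cv2.imread('pics/t7.png');cv2.imwrite('pics/c7.png',cv2.resize(t[225:355,420:505],None,fx=4.5,fy=4.5,interpolation=2))"
```

```text
(np.float64(462.5156594351912), np.float64(-283.3356834857976), np.float64(10.530843978848702), 80) (np.float64(456.3169311267857), np.float64(-256.0921627166539), np.float64(3.708906637782793), 7)
```

View pics/c7.png

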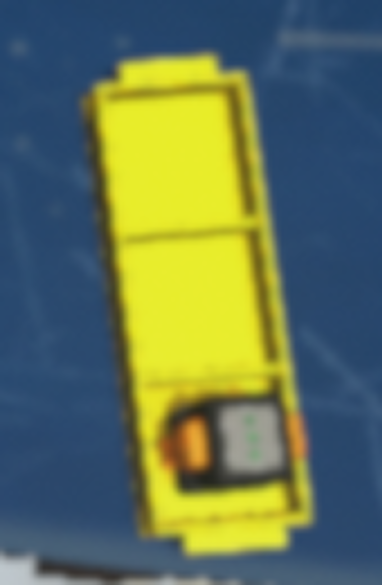

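```bash
sed -i 's/range(245,330)/range(240,302)/' m.py; python3 -c "
from m import *
print(cadpose(cv2.imread('pics/t3.png')),cadpose(cv2.imread('pics/t7.png')))"
```

```text
(np.float64(462.5156594351912), np.float64(-283.32189845706796), np.float64(10.445319745727085), 57) (np.float64(456.3169311267857), np.float64(-262.2375551154845), np.float64(12.12792743138133), 57)
```

```bash
sed -i 's/^C=.*/C=np.array([456.3,-262.2]);CY=np.radians(12.0)/' h.py
python3 -m inch '[{"dx":0,"dy":0,"dz":0,"roll":-1.5,"fingers":-1},{"dx":0,"dy":0,"dz":0,"roll":0,"fingers":-1}]' 60|tail -1
python3 -c "
from m import *
cad(75,0,200)"
```

```text
finger_force: 61.7
t 31.80 local x 140.0 y 395.0 z 201.4 toolx deg -167.93 tilt [ 0.001  0.    -1.   ] open 39.1 ff 61.7 F [-1.  -0.4 -2.7]
need tool mm [  65.4 -394.9    1.3]
```

```bash
python3 -m inch '[{"dx":0.004,"dy":-0.022,"dz":0,"roll":0,"fingers":-1},{"dx":0.007,"dy":-0.043,"dz":0,"roll":0,"fingers":-1},{"dx":0.007,"dy":-0.043,"dz":0,"roll":0,"fingers":-1},{"dx":0.007,"dy":-0.043,"dz":0,"roll":0,"fingers":-1},{"dx":0.007,"dy":-0.043,"dz":0,"roll":0,"fingers":-1},{"dx":0.007,"dy":-0.043,"dz":0,"roll":0,"fingers":-1},{"dx":0.007,"dy":-0.043,"dz":0,"roll":0,"fingers":-1},{"dx":0.007,"dy":-0.043,"dz":0,"roll":0,"fingers":-1},{"dx":0.007,"dy":-0.043,"dz":0,"roll":0,"fingers":-1},{"dx":0.0055,"dy":-0.029,"dz":0,"roll":0,"fingers":-1},{"dx":0,"dy":0,"dz":0,"roll":0,"fingers":-1},{"dx":0,"dy":0,"dz":0,"roll":0,"fingers":-1}]' 60|tail -3
python3 -c "
from m import *
cad(75,0,70);s=snap('scene','s8');cv2.imwrite('pics/s8z.png',cv2.resize(s[140:280,320:480],None,fx=4,fy=4,interpolation=2));b=max(blobs(s,(20,100,60),(34,255,255),200),key=lambda b:b[1][0]);print(b[0])"
```

```text
ft_force: [-1.0, -0.5, -1.8]
opening: 39.2
finger_force: 61.6
t 33.30 local x 75.2 y 0.5 z 201.6 toolx deg -167.95 tilt [ 0.002  0.002 -1.   ] open 39.2 ff 61.6 F [-1.  -0.5 -1.8]
need tool mm [  0.5  -0.7 131.6]
[361, 221, 80, 29, 1141]
```

View pics/s8z.png

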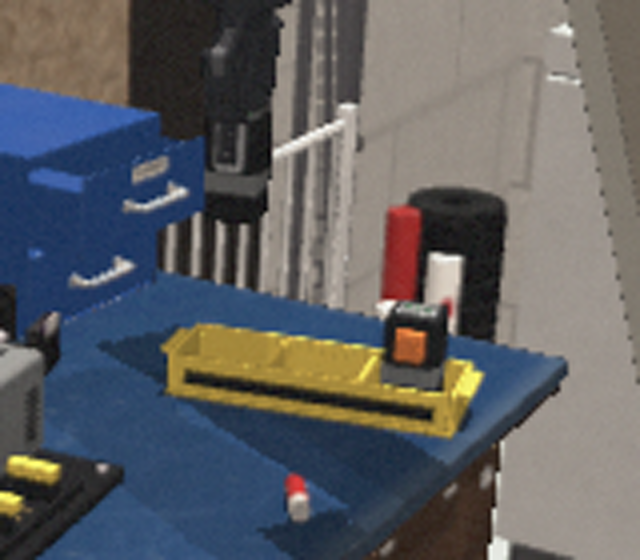

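The pack is held over the far cell (crop (235,195)) and the first one is upright at (415,345). Lowering.

```bash
python3 -m inch '[{"dx":0,"dy":-0.0005,"dz":0.04,"roll":0,"fingers":-1},{"dx":0,"dy":0,"dz":0.04,"roll":0,"fingers":-1},{"dx":0,"dy":0,"dz":0.03,"roll":0,"fingers":-1},{"dx":0,"dy":0,"dz":0.015,"roll":0,"fingers":-1},{"dx":0,"dy":0,"dz":0.01,"roll":0,"fingers":-1},{"dx":0,"dy":0,"dz":0,"roll":0,"fingers":-1}]' 60 | tail -3
python3 -m inch '[{"dx":0,"dy":0,"dz":0.002,"roll":0,"fingers":-1},{"dx":0,"dy":0,"dz":0,"roll":0,"fingers":-1}]' 60 | sed -n 2,4p
python3 -c "
from m import *
cad(75,0,63)"
```

```text
ft_force: [-0.2, 0.5, -1.4]
opening: 39.6
finger_force: 61.7
eef_pos: [531.2, -247.2, 66.0]
eef_rot: [-0.105, 0.994, -0.0, 0.002]
ft_force: [-0.6, -0.3, -2.2]
t 34.35 local x 76.4 y -0.9 z 66.0 toolx deg -167.95 tilt [ 0.005  0.    -1.   ] open 39.6 ff 61.7 F [-0.6 -0.3 -2.2]
need tool mm [1.4 0.9 3. ]
```

```bash
python3 -m inch '[{"dx":0,"dy":0,"dz":0.0025,"roll":0,"fingers":-1},{"dx":0,"dy":0,"dz":0,"roll":0,"fingers":-1}]' 60 | sed -n 2,4p
python3 -m inch '[{"dx":0,"dy":0,"dz":0.001,"roll":0,"fingers":-1},{"dx":0,"dy":0,"dz":0,"roll":0,"fingers":-1}]' 60 | sed -n 2,4p
```

```text
eef_pos: [531.4, -247.3, 63.8]
eef_rot: [-0.105, 0.994, -0.0, 0.003]
ft_force: [-0.4, 0.2, 3.1]
eef_pos: [531.4, -247.3, 63.7]
eef_rot: [-0.105, 0.994, -0.0, 0.003]
ft_force: [-2.8, 1.3, 9.8]
```

```bash
python3 -m inch '[{"dx":0,"dy":0,"dz":-0.0008,"roll":0,"fingers":-1},{"dx":0,"dy":0,"dz":0,"roll":0,"fingers":0.6},{"dx":0,"dy":0,"dz":0,"roll":0,"fingers":0.6},{"dx":0,"dy":0,"dz":0,"roll":0,"fingers":0.6},{"dx":0,"dy":0,"dz":-0.02,"roll":0,"fingers":0.6},{"dx":0,"dy":0,"dz":-0.06,"roll":0,"fingers":0.6},{"dx":0,"dy":0,"dz":-0.06,"roll":5.3,"fingers":0.2},{"dx":0,"dy":0,"dz":-0.03,"roll":0,"fingers":0},{"dx":0,"dy":0,"dz":0,"roll":0,"fingers":0}]' 60 | tail -2
python3 -c "
from m import *
dock(108.5,-175,151);s=snap('scene','s9');cv2.imwrite('pics/s9z.png',cv2.resize(s[160:280,260:480],None,fx=3.6,fy=3.6,interpolation=2))
for b in red('scene',s):
    if 290<b[1][0]<330 and 190<b[1][1]<220: print(b[0],b[1])
t=snap('top','t9')
for b in red('top',t):
    if 330<b[1][0]<390 and 150<b[1][1]<260: print(b[0],b[1])"
```

```text
opening: 42.4
finger_force: 0.0
t 35.98 local x -28.4 y -400.7 z 236.0 toolx deg -173.24 tilt [ 0.01  -0.002 -1.   ] open 42.4 ff 0.0 F [-1.2  0.2 -1. ]
need tool mm [-136.   226.    85.5]
[301, 204, 6, 5, 21] [303.38095238 206.0952381 ]
[363, 182, 7, 5, 28] [365.89285714 183.71428571]
[362, 180, 9, 7, 30] [366.         182.43333333]
```

View pics/s9z.png

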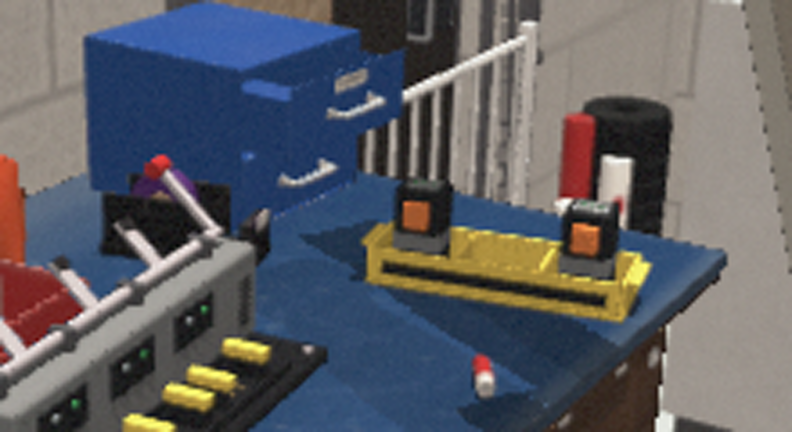

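Both packs are upright in the caddy, and the knob at (303,206) matches the stop position. I'll go to the knob, moving y first to stay clear of the blue box.

```bash
python3 -m inch '[{"dx":0,"dy":0.03,"dz":0,"roll":0,"fingers":0},{"dx":0,"dy":0.045,"dz":0,"roll":0,"fingers":0},{"dx":0,"dy":0.045,"dz":0,"roll":0,"fingers":0},{"dx":-0.02,"dy":0.045,"dz":0,"roll":0,"fingers":0},{"dx":-0.036,"dy":0.036,"dz":0,"roll":0,"fingers":0},{"dx":-0.04,"dy":0.025,"dz":0,"roll":0,"fingers":0},{"dx":-0.04,"dy":0,"dz":0,"roll":0,"fingers":0},{"dx":0,"dy":0,"dz":0,"roll":0,"fingers":0},{"dx":0,"dy":0,"dz":0,"roll":0,"fingers":0}]' 25 | tail -2
python3 -c "
from m import *
dock(109.6,-175,152);print(get_state()['q'].round(2))"
```

```text
opening: 42.8
finger_force: 0.0
t 37.20 local x 104.7 y -173.7 z 230.8 toolx deg -173.25 tilt [-0.001  0.001 -1.   ] open 42.8 ff 0.0 F [ 0.5 -0.1  0.9]
need tool mm [-5.  -1.4 78.8]
[-0.01  0.53  0.39  1.43  0.   -0.13]
```

```bash
python3 -m inch '[{"dx":-0.005,"dy":-0.0012,"dz":0.03,"roll":0,"fingers":0},{"dx":0,"dy":0,"dz":0.03,"roll":0,"fingers":0},{"dx":0,"dy":0,"dz":0.018,"roll":0,"fingers":0},{"dx":0,"dy":0,"dz":0,"roll":0,"fingers":0},{"dx":0,"dy":0,"dz":0,"roll":0,"fingers":-1},{"dx":0,"dy":0,"dz":0,"roll":0,"fingers":-1},{"dx":0,"dy":0,"dz":0,"roll":0,"fingers":-1},{"dx":0,"dy":0,"dz":0,"roll":0,"fingers":-1},{"dx":0,"dy":0,"dz":0,"roll":0,"fingers":-1}]' 30 | tail -2
python3 -c "
from m import *
dock(109.6,-175,152)
a=np.linspace(2.4,0,19);x=-70*np.cos(a);z=70*np.sin(a)
print(np.c_[-np.diff(x),-np.diff(z)].round(1).tolist())"
```

```text
opening: 17.3
finger_force: 32.3
t 38.33 local x 111.6 y -175.0 z 156.7 toolx deg -173.24 tilt [ 0.005  0.001 -1.   ] open 17.3 ff 32.3 F [-2.6 -0.2  7.5]
need tool mm [ 2.1 -0.   4.7]
[[6.7, -6.4], [7.5, -5.5], [8.2, -4.4], [8.7, -3.3], [9.1, -2.1], [9.3, -0.9], [9.3, 0.3], [9.2, 1.6], [8.9, 2.8], [8.4, 4.0], [7.8, 5.0], [7.1, 6.0], [6.2, 6.9], [5.3, 7.7], [4.2, 8.3], [3.1, 8.8], [1.9, 9.1], [0.6, 9.3]]
```

```bash
python3 -m inch '[{"dx":0.0067,"dy":0,"dz":-0.0064,"roll":0,"fingers":-1},{"dx":0.0075,"dy":0,"dz":-0.0055,"roll":0,"fingers":-1},{"dx":0.0082,"dy":0,"dz":-0.0044,"roll":0,"fingers":-1},{"dx":0.0087,"dy":0,"dz":-0.0033,"roll":0,"fingers":-1},{"dx":0.0091,"dy":0,"dz":-0.0021,"roll":0,"fingers":-1},{"dx":0.0093,"dy":0,"dz":-0.0009,"roll":0,"fingers":-1},{"dx":0.0093,"dy":0,"dz":0.0003,"roll":0,"fingers":-1},{"dx":0.0092,"dy":0,"dz":0.0016,"roll":0,"fingers":-1},{"dx":0.0089,"dy":0,"dz":0.0028,"roll":0,"fingers":-1},{"dx":0,"dy":0,"dz":0,"roll":0,"fingers":-1}]' 30 | tail -3
python3 -c "
from m import *
dock()"
```

```text
ft_force: [0.5, -0.1, 8.7]
opening: 17.0
finger_force: 29.1
t 39.58 local x 33.6 y -175.2 z 174.8 toolx deg -173.26 tilt [ 0.005  0.    -1.   ] open 17.0 ff 29.1 F [ 0.5 -0.1  8.7]
```

```bash
python3 -m inch '[{"dx":0.0084,"dy":0,"dz":0.004,"roll":0,"fingers":-1},{"dx":0.0078,"dy":0,"dz":0.005,"roll":0,"fingers":-1},{"dx":0.0071,"dy":0,"dz":0.006,"roll":0,"fingers":-1},{"dx":0.0062,"dy":0,"dz":0.0069,"roll":0,"fingers":-1},{"dx":0.0053,"dy":0,"dz":0.0077,"roll":0,"fingers":-1},{"dx":0.0042,"dy":0,"dz":0.0083,"roll":0,"fingers":-1},{"dx":0.0031,"dy":0,"dz":0.0088,"roll":0,"fingers":-1},{"dx":0.0019,"dy":0,"dz":0.0091,"roll":0,"fingers":-1},{"dx":0.0006,"dy":0,"dz":0.0093,"roll":0,"fingers":-1},{"dx":0,"dy":0,"dz":0,"roll":0,"fingers":-1},{"dx":0,"dy":0,"dz":0,"roll":0,"fingers":-1}]' 30 | tail -3
python3 -c "
from m import *
dock()"
```

```text
ft_force: [-7.2, -3.7, 4.4]
opening: 17.1
finger_force: 56.5
t 40.95 local x -15.7 y -175.2 z 106.6 toolx deg -173.29 tilt [-0.007 -0.001 -1.   ] open 17.1 ff 56.5 F [-7.2 -3.7  4.4]
```

```bash
python3 -m inch '[{"dx":-0.002,"dy":0,"dz":0.003,"roll":0,"fingers":-1},{"dx":0,"dy":0,"dz":0,"roll":0,"fingers":-1}]' 30 | sed -n 2,4p
python3 -m inch '[{"dx":0,"dy":0,"dz":0.003,"roll":0,"fingers":-1},{"dx":0,"dy":0,"dz":0,"roll":0,"fingers":-1}]' 30 | sed -n 2,4p
```

```text
eef_pos: [518.2, -22.4, 103.3]
eef_rot: [-0.058, 0.998, -0.0, -0.005]
ft_force: [-11.2, -3.8, 6.0]
eef_pos: [518.5, -22.4, 100.5]
eef_rot: [-0.058, 0.998, -0.0, -0.005]
ft_force: [-9.4, -2.2, 6.5]
```

```bash
python3 -m inch '[{"dx":0,"dy":0,"dz":0,"roll":0,"fingers":-0.2},{"dx":0,"dy":0,"dz":0,"roll":0,"fingers":-0.2},{"dx":0,"dy":0,"dz":0,"roll":0,"fingers":-0.2},{"dx":0,"dy":0,"dz":-0.03,"roll":0,"fingers":-0.2},{"dx":0,"dy":0,"dz":-0.03,"roll":0,"fingers":-1},{"dx":0,"dy":0,"dz":0,"roll":0,"fingers":-1},{"dx":0,"dy":0,"dz":0,"roll":0,"fingers":-1},{"dx":0,"dy":0,"dz":0,"roll":0,"fingers":-1}]' 30 | sed -n 2,4p
python3 -c "
from m import *
dock(-12,-175,130);s=snap('scene','s10')
for b in red('scene',s):
    if 330<b[1][0]<360: print(b[0],b[1])"
```

```text
eef_pos: [524.3, -21.1, 160.2]
eef_rot: [-0.059, 0.998, 0.001, 0.0]
ft_force: [-0.3, 0.6, -0.2]
t 42.45 local x -9.1 y -174.7 z 160.2 toolx deg -173.24 tilt [ 0.001  0.001 -1.   ] open -0.1 ff 0.0 F [-0.3  0.6 -0.2]
need tool mm [ 2.9 -0.3 30.2]
[339, 223, 6, 6, 23] [341.08695652 225.13043478]
```

The knob is a few mm above flat, so I'll press it down with closed fingers.

```bash
python3 -m inch '[{"dx":0.003,"dy":0,"dz":0.025,"roll":0,"fingers":-1},{"dx":0,"dy":0,"dz":0.006,"roll":0,"fingers":-1},{"dx":0,"dy":0,"dz":0,"roll":0,"fingers":-1}]' 30 | sed -n 2,4p
python3 -m inch '[{"dx":0,"dy":0,"dz":0.003,"roll":0,"fingers":-1},{"dx":0,"dy":0,"dz":0,"roll":0,"fingers":-1}]' 30 | sed -n 2,4p
python3 -m inch '[{"dx":0,"dy":0,"dz":0.002,"roll":0,"fingers":-1},{"dx":0,"dy":0,"dz":0,"roll":0,"fingers":-1}]' 30 | sed -n 2,4p
```

```text
eef_pos: [521.8, -21.5, 129.8]
eef_rot: [-0.059, 0.998, 0.001, 0.001]
ft_force: [0.1, 1.1, 0.5]
eef_pos: [522.8, -21.5, 127.8]
eef_rot: [-0.059, 0.998, 0.0, 0.002]
ft_force: [-0.1, 0.4, -0.3]
eef_pos: [522.5, -21.6, 125.7]
eef_rot: [-0.059, 0.998, 0.0, 0.002]
ft_force: [-0.6, 0.2, 2.3]
```

```bash
python3 -m inch '[{"dx":0,"dy":0,"dz":0.002,"roll":0,"fingers":-1},{"dx":0,"dy":0,"dz":0,"roll":0,"fingers":-1}]' 30 | sed -n 2,4p
python3 -m inch '[{"dx":0,"dy":0,"dz":0.002,"roll":0,"fingers":-1},{"dx":0,"dy":0,"dz":0,"roll":0,"fingers":-1}]' 30 | sed -n 2,4p
python3 -m inch '[{"dx":0,"dy":0,"dz":0.002,"roll":0,"fingers":-1},{"dx":0,"dy":0,"dz":0,"roll":0,"fingers":-1}]' 30 | sed -n 2,4p
```

```text
eef_pos: [522.6, -21.6, 124.7]
eef_rot: [-0.059, 0.998, 0.0, 0.002]
ft_force: [-2.5, -0.2, 8.1]
eef_pos: [522.7, -21.6, 124.4]
eef_rot: [-0.059, 0.998, 0.0, 0.003]
ft_force: [-5.6, 1.0, 17.1]
eef_pos: [522.8, -21.6, 124.0]
eef_rot: [-0.059, 0.998, 0.0, 0.003]
ft_force: [-9.8, -0.6, 26.5]
```

The knob is against its lower stop. Retreat and do a final look.

```bash
python3 -m inch '[{"dx":0,"dy":0,"dz":-0.03,"roll":0,"fingers":-1},{"dx":0,"dy":0,"dz":-0.06,"roll":0,"fingers":-1},{"dx":0.05,"dy":0,"dz":-0.03,"roll":0,"fingers":-1},{"dx":0.06,"dy":0,"dz":0,"roll":0,"fingers":-1},{"dx":0.05,"dy":0,"dz":0,"roll":0,"fingers":-1},{"dx":0,"dy":0,"dz":0,"roll":0,"fingers":-1},{"dx":0,"dy":0,"dz":0,"roll":0,"fingers":-1}]' | sed -n 1,4p
python3 -c "
from m import *
s=snap('scene','s11')
for b in red('scene',s):
    if 330<b[1][0]<360: print(b[0],b[1])
cv2.imwrite('pics/s11z.png',cv2.resize(s[180:320,220:460],None,fx=3.3,fy=3.3,interpolation=2))"
```

```text
time: 45.0
eef_pos: [363.9, -40.6, 239.3]
eef_rot: [-0.059, 0.998, 0.0, 0.003]
ft_force: [0.9, -0.0, 0.9]
[338, 226, 7, 6, 27] [341.2962963  228.37037037]
```

View pics/s11z.png

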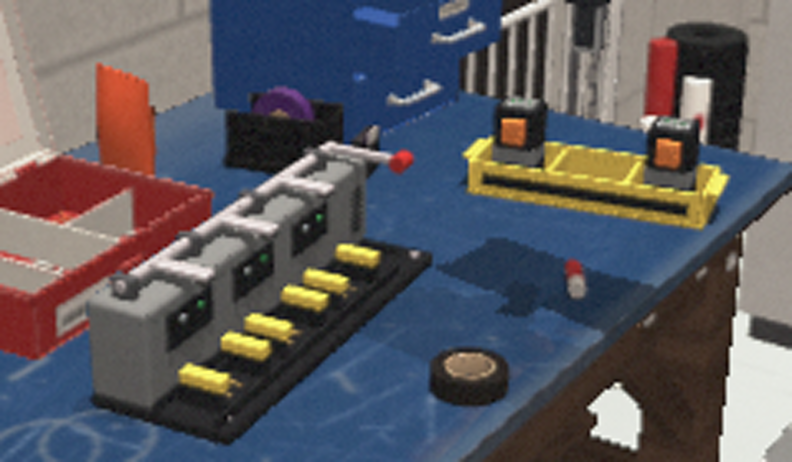

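The bar is flat (knob at (341,228), as at the start), both packs stand upright in separate cells at crop (520,130) and (672,150), and the other items are where they were.

```bash
python3 -c "
from station import *
print(finish_job())"
```

```text
the job is handed in; nothing more can be done
None
```

Job handed in at about 45 s on the robot's clock: I raised the bar to its stop, moved both packs (the left bay was empty) upright into separate caddy cells, and swung the bar back down flat; the last joint ran up to its range limit twice along the way, once deliberately, and I saw no fault reported.

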